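# Couple the board carrier to its ball stand and load the boards

## Task

Get the boards ready for probing: lift the yellow dust cap off the ball of the round stand and stand it on the bench to one side, lower the blue carrier's socket fully home over the steel ball, press its red lever right down to lock it, and only then lay every framed green circuit board from the bench flat across the carrier's two rails, one in each bay between the corner stops. Leave the other things on the bench where they are.

Things in the scene. Friction and masses are not known exactly. Their poses are not given: they have to be found in the camera images.
- ball (a point): centre of the polished steel hitch ball (diameter 32 mm) on a low round grey pedestal, fixed to the bench. The pedestal is 96 mm across, with a flat round seat, 92 mm across, 30 mm above the bench; the ball's centre is 36 mm above the seat, on a 14 mm neck. The carrier may face any way on it.
- cap_mid (a point): centre, half-way up, of the loose yellow plastic dust cap that at first stands over the ball on the pedestal's seat and hides the ball. Outside 43 mm across (47 mm over the rim at its foot, fluted sides), 58 mm tall, 0.06 kg, open below, closed on top; it lifts straight off, with 2 mm of play round the ball. Open bench for it lies between x 0.34 and 0.43, y -0.34 and -0.17, wherever no board is.
- socket (a point): point in the loose carrier (0.7 to 1 kg; a blue bell, 84 mm across its mouth, under a beam of two rails) where the ball's centre lies when home: on the bell's axis, 36 mm above its flat mouth, which then rests on the seat. A funnel of 34 mm radius narrows to a cup with 1.5 mm play. It starts standing on the bench. Axes: z up, y along the beam, -x the lever's side.
- beam_mid (a point): middle of the carrier's beam, where it balances and is lifted: halfway up the rails, 78 mm above the bell's mouth, 42 mm above the socket point. The beam is 46 mm wide over its two aluminium rails (carrier x), 188 mm long (carrier y); rails 6 mm wide, 12 mm high, tops 84 mm above the mouth. The bell's top is 23 mm below the rail tops, 48 mm wide. Corner stops begin 20 mm to either side along the beam.
- latch (a joint): angle of the carrier's latch lever, rad: 0 raised (as it starts), 0.70 right down. It turns on a shaft along carrier y (30 mm out to carrier -x, 46 mm above the mouth), swings a claw under the ball as it goes down, needs 2 to 4 N at the pad and stays where it is left. The claw passes under the ball only if the socket is home.
- lever_pad (a point): middle of the top of the lever's red pad (28 x 15 mm), the place to press; it moves with the lever. In carrier axes it is 27 mm to +y of the bell's centre; raised it is 54 mm out to -x and 73 mm above the mouth, right down 66 mm out and 51.5 mm above the mouth.
- bay_0 (a point): centre of the bay at the beam's -y end, at the height of the rail tops. A bay is a nest 55 mm long (along y, between black ribs 3.5 mm above the rail tops) and 71 mm wide (along x, between black corner stops that stand 9 mm above the rail tops at its four corners; 42 mm between them are open for fingers). Bay to bay is 60 mm. Its axes are the carrier's.
- bay_1 (a point): centre of the bay in the middle of the beam, at the height of the rail tops. A bay is a nest 55 mm long (along y, between black ribs 3.5 mm above the rail tops) and 71 mm wide (along x, between black corner stops that stand 9 mm above the rail tops at its four corners; 42 mm between them are open for fingers). Bay to bay is 60 mm. Its axes are the carrier's.
- bay_2 (a point): centre of the bay at the beam's +y end, at the height of the rail tops. A bay is a nest 55 mm long (along y, between black ribs 3.5 mm above the rail tops) and 71 mm wide (along x, between black corner stops that stand 9 mm above the rail tops at its four corners; 42 mm between them are open for fingers). Bay to bay is 60 mm. Its axes are the carrier's.
- board_a_mid (a point): centre, half-way up the frame, of a loose green circuit board snapped into a black plastic frame: 48 mm (its x) by 64 mm (its y) by 10 mm high (low parts on the board stand 7 mm higher), 0.1 kg, flat on the bench at first. Grip the frame across its 64 mm. In a bay the 64 mm lie across the rails, 9 mm out on either side of the beam. The boards are alike; one may be absent (None).
- board_b_mid (a point): centre, half-way up the frame, of a loose green circuit board snapped into a black plastic frame: 48 mm (its x) by 64 mm (its y) by 10 mm high (low parts on the board stand 7 mm higher), 0.1 kg, flat on the bench at first. Grip the frame across its 64 mm. In a bay the 64 mm lie across the rails, 9 mm out on either side of the beam. The boards are alike; one may be absent (None).
- board_c_mid (a point): centre, half-way up the frame, of a loose green circuit board snapped into a black plastic frame: 48 mm (its x) by 64 mm (its y) by 10 mm high (low parts on the board stand 7 mm higher), 0.1 kg, flat on the bench at first. Grip the frame across its 64 mm. In a bay the 64 mm lie across the rails, 9 mm out on either side of the beam. The boards are alike; one may be absent (None).
- fuse_box: small pale carton, 28 x 50 x 14 mm, lying flat; a bystander, origin at the middle of its underside.
- flux_tin: round red-lidded tin, 53 mm across, 21 mm high; a bystander, origin at the middle of its underside.
- glue_bottle: white bottle with a red cap, 94 mm tall; a bystander, origin at the middle of its underside.

How it is judged:
By the outcome, as a careful person would: the job done as asked, in the order asked, and still so for the second after the job is handed in, with the robot touching nothing.
Of board_a, board_b, board_c only 2 to 3 are there at a start; the rules pass over those that are not, and their reading is None.
At some moment in a run one of board_a, board_b, board_c may be knocked a few centimetres aside while the robot is not near it.
It also fails if it takes over 210 s, if anything falls off the work surface, if the arm or the gripper's body presses on something with over 40 N, if the wrist force passes 120 N, or if a joint passes its speed limit or range.

## Robot

A 6-joint arm with a two-finger parallel gripper is mounted at the origin on a cart in front of the work surface, level with it; the furniture and walls round the work are solid. World frame = base frame: x ahead of the robot, y to its left, z up, the work surface at z = 0. Lengths are in m, angles in rad, forces in N, time in s.
With the tool pointing down it reaches from about 0.35 to 0.975 m from the base axis. Payload 4.9 kg.
Tool frame: the origin (TCP) lies at the very end of the fingers, on their centre line; the grasp point (between the pads) lies 19 mm behind it; z points along the fingers, y is the line along which they close (so a half turn about z gives the same grasp; the last joint's range is limited). The gripper opens to 85 mm and grips with 20 to 120 N. Pads are 22 mm wide; open, the fingers measure 114 mm over their backs; the gripper's body (76 mm by 85 mm) begins 54 mm behind the grasp point. The pads swing forward as they close: fully open they stand 13 mm farther back than shut.
Start: joints at [1.219, 0.053, 1.613, -0, 1.476, -0.119], TCP at [0.144, 0.608, 0.194] pointing down, gripper open.
Joint ranges: [-3.01, 3.01], [-1.01, 2.22], [0.06, 2.58], [-1.02, 4.17], [0.09, 2.62], [-3.14, 3.14]. Speed limits (rad/s): [2.57, 2.57, 3.14, 3.14, 3.14, 3.14].

## Interface

Orientations are given as a unit quaternion [w, x, y, z].
In Python, from plant import state, optics, ticket, nets gives the robot as it stands. The module is installed in compiled form; this text tells all that it offers.
- The arm moves only by the shell command python3 -m inch 'ROWS' [OPENING]. ROWS is JSON, a list of rows, each an object of numbers: "dx", "dy", "dz": the shift along the tool's x, y, z as a fraction of full scale; "rx", "ry", "rz": the turn, a rotation vector about the tool's x, y, z as a fraction of full scale. In form: [{"dx": .., "dy": .., "dz": .., "rx": .., "ry": .., "rz": ..}, ...]. A call has 1 to 5 rows; each row is the pose to reach, as a shift and turn from the pose commanded when the call began, along the tool's axes at that moment; what a row does not reach only later rows make up. Full scale, the value 1, is 0.8 m for a shift and 1.5 rad for a turn. A row lasts 1/10 s, in which the tool goes at most 50 mm and 8.59 degrees, less where a joint would pass 70% of its speed; a pose out of reach is approached as far as the arm can. A call with a number of a shift or a turn outside -1 to 1 is refused whole. A call with a gripper value outside its range is refused whole. OPENING is the opening, from -1 (shut) to 1 (fully open), set as the call begins (- or left out, the last holds). The fingers move at their own pace and stop on an object; the grip force is fixed at half the most. Time passes only in rows, so rows that repeat a pose let the fingers close. It gives the time, the measured TCP pose, the force, the opening and the grip force at its end, in the units of the state.
- state(): the state, without advancing time (a new reading comes with each control period).
- optics.grab_frame(name): name is "side" or "top" or "wrist"; returns the picture (480x640x3 uint8, red, green, blue); there is no depth.
- optics.camera_info(name): a dict with "fx", "fy", "cx", "cy" (pixels), "R" (3x3) and "t" (3): a world point X has camera coordinates R X + t. Camera axes: x right, y down, z forward; pixel columns grow to the right and rows downward; lengths in m; the calibration is good to about 2 mm. A picture is of the moment at which its call begins: read the wrist's pose just before it. camera_info takes no time and is no camera call; for the wrist camera it gives the pose at the moment of the call.
- ticket.job_done(): hands the job in; it is judged then, once.
Trained networks look in the newest picture that a camera, given by its name, has taken for a name from the list of things; names that differ only in an ending like _2 or _b are one class to them, and where a whole thing is asked for, a point or a joint stands for the part that bears it (a point fixed in the world has none). Each returns a list of dicts, best first, with "confidence" (0 to 1); they miss things now and then, are a little off and sometimes report something else, mostly with a low value. They report only what shows in the picture. A call takes as long as a camera call.
- nets.boxes_of(camera, name): "bbox" ([centre column, centre row, width, height] in pixels, round what is visible of it).
- nets.outline_of(camera, name): "pixels" (480x640 bool, what is visible of it) and "bbox" ([centre column, centre row, width, height] in pixels, round what is visible of it).
The state is a dict: "time": time; "joint_pos": joint angles; "joint_vel": joint speeds; "joint_efforts": joint torques, N m; "tool_pos": TCP position; "tool_rot": TCP orientation; "contact_force": force on the tool from outside, world axes, zero at the start; "ft_torque": the same for the moment, N m; "gripper_width": opening from 0.0 (shut) to 1.0 (fully open); "grasp_force": force on a finger pad.
Only numpy, scipy, OpenCV 4.12 (cv2) and the standard library are available. Lean on these libraries where they do the work, as an engineer would, in place of code of your own. Each camera call takes 0.05 s, during which the arm holds its last target. There are 200 camera calls.

## Working session

There is one attempt and no reset: what is moved stays moved. The work goes in short steps, Python scripts to look and compute and a shell command to move; the robot and the scene stay as the last step left them, time stands still between calls to the robot, and variables do not carry over. Pictures are saved under pics/ and viewed, at most 14 in all, crops included, and the job is handed in when it is done.

```bash
mkdir -p pics; cat > h.py <<'E'
import numpy as np, cv2
from plant import state, optics, ticket, nets
from scipy.spatial.transform import Rotation as Ro
def ray(cam,u,v):
    c=optics.camera_info(cam); R=np.array(c["R"]);t=np.array(c["t"])
    d=R.T@np.array([(u-c["cx"])/c["fx"],(v-c["cy"])/c["fy"],1]); return -R.T@t,d
def at_z(cam,u,v,z):
    o,d=ray(cam,u,v); return o+d*(z-o[2])/d[2]
def proj(cam,X):
    c=optics.camera_info(cam); p=np.array(c["R"])@np.array(X)+np.array(c["t"]); return np.array([c["fx"]*p[0]/p[2]+c["cx"],c["fy"]*p[1]/p[2]+c["cy"]])
def save(cam,name):
    im=optics.grab_frame(cam); cv2.imwrite(f"pics/{name}.png",im[:,:,::-1]); return im
def toolR():
    q=state()["tool_rot"]; return Ro.from_quat([q[1],q[2],q[3],q[0]])
def tgt(p,yaw=None):
    """print row fractions to reach TCP p, tool pointing down with tool-y along world angle yaw"""
    s=state();R=toolR();d=R.inv().apply(np.array(p)-s["tool_pos"])/0.8
    r=np.zeros(3)
    if yaw is not None:
        y=np.array([np.cos(yaw),np.sin(yaw),0]);z=np.array([0,0,-1.])
        best=None
        for sg in(1,-1):
            M=np.column_stack([np.cross(sg*y,z),sg*y,z]); rv=(R.inv()*Ro.from_matrix(M)).as_rotvec()
            print("  rot opt",sg,(rv/1.5).round(4))
            if best is None or np.linalg.norm(rv)<np.linalg.norm(best):best=rv
        r=best/1.5
    print("row d",d.round(4),"r",r.round(4),"dist",np.linalg.norm(d)*.8)
E
python3 - <<'E'
from h import *
s=state();print(s)
for c in("side","top"):
    save(c,c+"0"); i=optics.camera_info(c);print(c,i["fx"],-np.array(i["R"]).T@i["t"],np.round(i["R"],3))
    for n in("cap_mid","socket","lever_pad","board_a_mid","fuse_box","flux_tin","glue_bottle"):
        for b in nets.boxes_of(c,n): print(n,np.round(b["bbox"],1),round(b["confidence"],2))
E
```

```text
{'time': 0.0, 'joint_pos': array([ 1.21898269e+00,  5.33728450e-02,  1.61430504e+00,  3.75987300e-05,
        1.47600191e+00, -1.19002679e-01]), 'joint_vel': array([ 0.00091998,  0.0002333 , -0.00089607,  0.00101576, -0.00200532,
       -0.00055061]), 'joint_efforts': array([-3.02253262e-03, -3.93700111e+01, -3.70169699e+01, -3.91071553e-04,
        7.39225798e-03,  2.38293080e-05]), 'tool_pos': array([0.14394083, 0.60747434, 0.1923466 ]), 'tool_rot': array([-2.61599415e-04,  1.16144495e-01,  9.93231779e-01, -1.01042402e-03]), 'contact_force': array([0.14825847, 0.40303464, 0.22880587]), 'ft_torque': array([ 0.02006   , -0.03688107,  0.05224175]), 'grasp_force': 0.0, 'gripper_width': 1.000667127671949}
side 595.4865601513153 [ 0.2434417  -1.03538331  0.50067971] [[ 0.938 -0.345 -0.022]
 [-0.177 -0.427 -0.887]
 [ 0.296  0.836 -0.461]]
cap_mid [260.6 237.9  25.   30.1] 0.72
cap_mid [357.3 307.   34.   50.3] 0.71
socket [283.  243.5  73.8  81.7] 0.87
socket [260.1 240.8  26.3  41.4] 0.7
lever_pad [262.  242.7  25.8  40.2] 0.64
board_a_mid [263.7 332.1  44.   36. ] 0.89
fuse_box [184.5 280.8  32.4  20.9] 0.77
flux_tin [359.5 254.   31.3  27.8] 0.91
glue_bottle [399.4 239.2  23.5  51.3] 0.71
glue_bottle [184.4 326.2  47.2  35.5] 0.36
top 624.1409747238549 [ 0.30306905 -0.28186994  1.00159825] [[-0.154 -0.988  0.002]
 [-0.963  0.149 -0.223]
 [ 0.22  -0.036 -0.975]]
cap_mid [389.1 233.1  30.9  33.3] 0.86
socket [258.2 268.4 129.4  79.9] 0.62
lever_pad [245.1 297.   29.2  26.6] 0.62
lever_pad [387.9 237.6  60.9  59.5] 0.32
board_a_mid [363.1 311.5  43.7  42. ] 0.9
fuse_box [259.8 384.1  39.   27.9] 0.91
flux_tin [254.7 204.4  35.8  35.9] 0.8
glue_bottle [263.9 160.4  18.2  29.9] 0.82
glue_bottle [256.9 269.1 127.1  81.2] 0.38
```

View pics/top0.png

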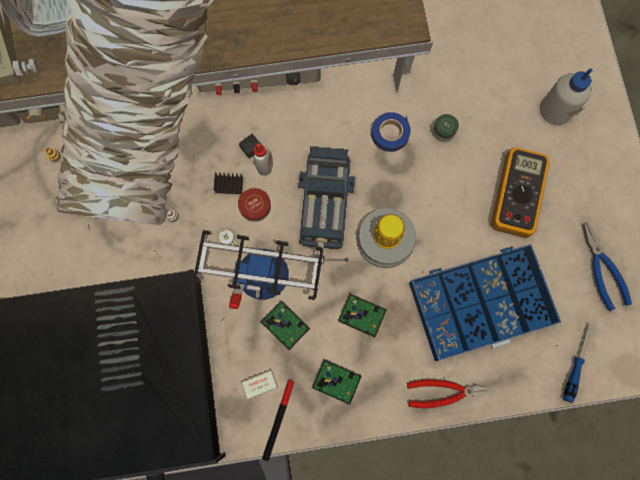

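View pics/side0.png

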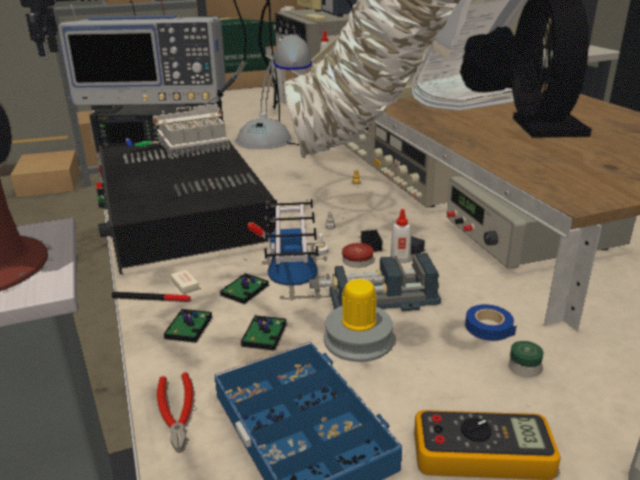

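The top view shows three green boards, at (285,325), (362,315) and (337,381). The carrier is at (262,268) with its red pad at (235,300), the cap is at (390,232) and the vice at (327,198). A hose hangs at the upper left, with its tip near (115,215). The side view agrees: cap (358,305), carrier (290,243), boards (245,288), (188,325) and (264,332).

```bash
cat >> h.py <<'E'
def tri(a,b):
    (o1,d1),(o2,d2)=ray(*a),ray(*b)
    A=np.column_stack([d1,-d2]);k=np.linalg.lstsq(A,o2-o1,rcond=None)[0]
    p,q=o1+d1*k[0],o2+d2*k[1]; return (p+q)/2,np.linalg.norm(p-q)
E
python3 - <<'E'
from h import *
print("proj base top",proj("top",[0,0,0]),proj("side",[0,0,0]),"tcp",proj("top",state()["tool_pos"]),proj("side",state()["tool_pos"]))
print("hose tip",tri(("top",68,210),("side",300,145)),tri(("top",165,220),("side",340,140)))
for n,z in(("board_a_mid",.01),("fuse_box",.014),("flux_tin",.021),("cap_mid",.058),("socket",.084),("lever_pad",.073)):
    print(n)
    for c in("top","side"):
        if c=="top": optics.grab_frame(c)
        else: optics.grab_frame(c)
        for o in nets.outline_of(c,n):
            m=o["pixels"].astype(np.uint8);r=cv2.minAreaRect(cv2.findNonZero(m))
            box=cv2.boxPoints(r)
            P=np.array([at_z(c,u,v,z) for u,v in box])[:,:2]
            print(c,round(o["confidence"],2),np.round(r[0],0),r[1],"ctr",P.mean(0).round(4),"e1",np.linalg.norm(P[1]-P[0]).round(4),np.degrees(np.arctan2(*(P[1]-P[0])[::-1])).round(1),"e2",np.linalg.norm(P[2]-P[1]).round(4),np.degrees(np.arctan2(*(P[2]-P[1])[::-1])).round(1))
im=cv2.imread("pics/top0.png");cv2.imwrite("pics/c1.png",cv2.resize(im[130:350,180:430],None,fx=3,fy=2.7,interpolation=cv2.INTER_CUBIC))
E
```

```text
proj base top [156.98718149 630.46626052] [-19.00421336 267.49089492] tcp [-422.87359873  647.64791332] [53.33327233 76.32199715]
hose tip (array([0.60207197, 0.03930437, 0.12755331]), np.float64(0.007647819956469119)) (array([ 0.58591347, -0.11747946,  0.1770231 ]), np.float64(0.06350918131689358))
board_a_mid
top 0.58 [362. 315.] (40.86943435668945, 30.941150665283203) ctr [ 0.4025 -0.3683] e1 0.0496 -32.7 e2 0.0649 -122.6
top 0.2 [254. 204.] (32.0, 32.0) ctr [ 0.6101 -0.2224] e1 0.0532 -98.8 e2 0.0551 172.2
side 0.88 [262. 333.] (42.567832946777344, 34.223968505859375) ctr [ 0.3974 -0.3741] e1 0.0799 71.3 e2 0.0645 -35.6
side 0.2 [358. 335.] (68.50391387939453, 53.058860778808594) ctr [ 0.5186 -0.4272] e1 0.1219 67.4 e2 0.0998 -27.0
fuse_box
top 0.71 [259. 384.] (18.75522804260254, 32.868072509765625) ctr [ 0.321  -0.1929] e1 0.0503 -77.3 e2 0.0286 -165.8
side 0.66 [184. 282.] (28.991378784179688, 19.79899024963379) ctr [ 0.317  -0.2049] e1 0.0464 52.9 e2 0.0801 -75.7
side 0.19 [283. 243.] (86.02615356445312, 66.47978210449219) ctr [ 0.5078 -0.118 ] e1 0.137 -7.2 e2 0.3387 -107.4

[... 604 characters left out ...]
86 -22.2 e2 0.1271 -115.3
side 0.67 [264. 240.] (44.67416763305664, 14.891389846801758) ctr [ 0.4519 -0.1944] e1 0.0346 34.7 e2 0.15 -92.5
socket
top 0.65 [257. 274.] (125.29933166503906, 72.8320083618164) ctr [ 0.4798 -0.2169] e1 0.1103 -14.3 e2 0.19 -107.2
side 0.68 [283. 243.] (86.88837432861328, 66.63186645507812) ctr [ 0.4702 -0.2482] e1 0.1178 -7.9 e2 0.2935 -107.5
lever_pad
top 0.56 [243. 294.] (16.719837188720703, 34.973602294921875) ctr [ 0.4542 -0.1911] e1 0.052 -65.6 e2 0.0256 -155.8
top 0.23 [263. 159.] (30.0, 18.0) ctr [ 0.6616 -0.2499] e1 0.0285 -98.8 e2 0.05 172.1
side 0.47 [263. 240.] (44.18634796142578, 14.891389846801758) ctr [ 0.4449 -0.2222] e1 0.0334 34.7 e2 0.1435 -92.5
```

View pics/c1.png

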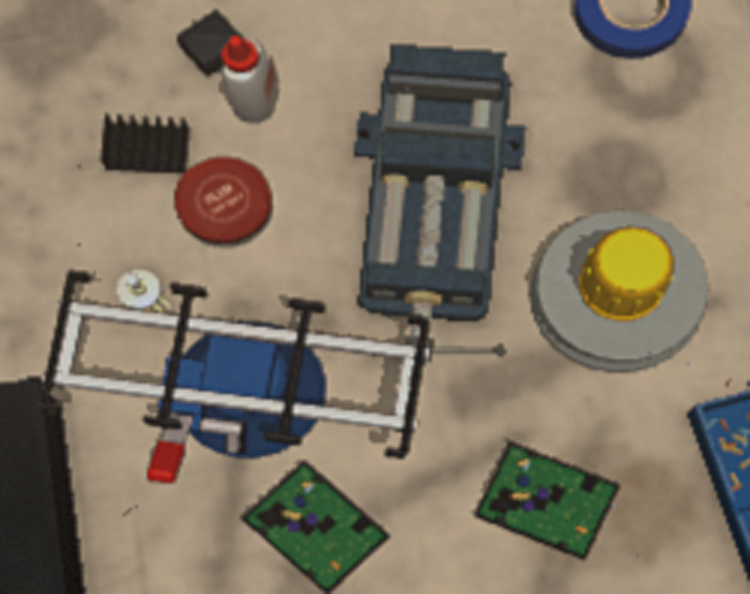

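The crop shows the rail frame's outer corners at crop (72,305), (420,350), (408,425) and (55,384), the cap's top centre at (634,258), the red pad at (166,460), and two boards.

```bash
cat >> h.py <<'E'
def boards(im):
    h=cv2.cvtColor(im,cv2.COLOR_RGB2HSV); m=cv2.inRange(h,(45,90,40),(80,255,255))
    m=cv2.morphologyEx(m,cv2.MORPH_CLOSE,np.ones((9,9)));m=cv2.morphologyEx(m,cv2.MORPH_OPEN,np.ones((5,5)))
    out=[]
    for c in cv2.findContours(m,0,2)[0]:
        if cv2.contourArea(c)<400: continue
        r=cv2.minAreaRect(c);P=np.array([at_z("top",u,v,.009) for u,v in cv2.boxPoints(r)])[:,:2]
        e=[P[1]-P[0],P[2]-P[1]];l=[np.linalg.norm(k) for k in e];k=int(np.argmax(l))
        out.append((P.mean(0).round(4),np.degrees(np.arctan2(e[k][1],e[k][0])).round(1)%180,np.round(sorted(l),4),np.round(r[0])))
    return out
E
python3 - <<'E'
from h import *
im=optics.grab_frame("top")
for b in boards(im):print(b)
f=lambda x,y:(180+x/3,130+y/2.7)
print("cap top",at_z("top",*f(634,258),.088),"ped",at_z("top",*f(620,288),.028))
C=np.array([at_z("top",*f(*p),.084) for p in((72,305),(420,350),(408,425),(55,384))])[:,:2]
print("rails",C.round(4),C.mean(0),np.linalg.norm(np.roll(C,-1,0)-C,axis=1))
a=(C[0]+C[3]-C[1]-C[2])/2;print("beam +y angle",np.degrees(np.arctan2(a[1],a[0])))
print("pad",at_z("top",*f(168,448),.073))
print("blackbox edges z.0/.1",at_z("top",195,272,.1),at_z("top",215,460,.1),tri(("top",194,272),("side",160,175)), tri(("top",218,458),("side",120,265)))
print("scope",at_z("side",215,110,.1),at_z("side",215,110,.0),at_z("side",75,110,.1),"lamp",at_z("side",265,140,0))
print("hose pts",tri(("top",205,0),("side",450,0)))
E
```

```text
(array([ 0.3061, -0.3114]), np.float64(58.3), array([0.0448, 0.0605]), array([337., 382.]))
(array([ 0.4052, -0.2443]), np.float64(37.69999999999999), array([0.0441, 0.0602]), array([285., 325.]))
(array([ 0.4021, -0.3682]), np.float64(57.7), array([0.044 , 0.0607]), array([362., 315.]))
cap top [ 0.52038853 -0.42780178  0.088     ] ped [ 0.51768785 -0.42668362  0.028     ]
rails [[ 0.538  -0.1444]
 [ 0.4858 -0.3133]
 [ 0.4452 -0.3009]
 [ 0.4947 -0.1309]] [ 0.49092309 -0.2223699 ] [0.17677587 0.04247332 0.17705459 0.04528074]
beam +y angle 73.29304204376155
pad [ 0.45253744 -0.18082795  0.073     ]
blackbox edges z.0/.1 [ 0.49246514 -0.12878092  0.1       ] [ 0.22758582 -0.12708307  0.1       ] (array([ 0.38958856, -0.14614405,  0.1911852 ]), np.float64(0.1642549538063672)) (array([ 0.22442216, -0.11791016,  0.01841845]), np.float64(0.003048018889894332))
scope [0.51513171 0.47231238 0.1       ] [0.58293899 0.84859689 0.        ] [0.17711898 0.62806028 0.1       ] lamp [0.64508347 0.48346461 0.        ]
hose pts (array([ 0.73633983, -0.22776458,  0.40270284]), np.float64(0.022153644813023413))
```

```bash
python3 -m inch '[{"dz":-0.28},{"dz":-0.28},{"dz":-0.28},{"dz":-0.28},{"dz":-0.28}]' 0.5; python3 - <<'E'
from h import *
print("vice",tri(("top",309,150),("side",382,250)),tri(("top",350,150),("side",425,243)),[at_z("top",u,v,.05).round(3) for u,v in((300,245),(344,245),(352,180),(350,150))])
for s,e in (((309,150),(382,250)),):pass
print("bin",[at_z("top",u,v,.04).round(3) for u,v in((410,280),(435,358),(530,248))])
tgt([.40,.15,.42]);tgt([.40,.15,.42],np.radians(20))
E
```

```text
vice (array([ 0.63558993, -0.31649085,  0.07326824]), np.float64(0.056719048538283204)) (array([ 0.64175085, -0.38357328,  0.1051266 ]), np.float64(0.0027798128396590996)) [array([ 0.52 , -0.287,  0.05 ]), array([ 0.51 , -0.355,  0.05 ]), array([ 0.613, -0.385,  0.05 ]), array([ 0.664, -0.39 ,  0.05 ])]
bin [array([ 0.441, -0.449,  0.04 ]), array([ 0.317, -0.464,  0.04 ]), array([ 0.462, -0.645,  0.04 ])]
row d [-0.4433 -0.4834 -0.283 ] r [0. 0. 0.] dist 0.5714778729262924
  rot opt 1 [ 0.     -0.      0.6593]
  rot opt -1 [ 0.      0.     -1.4351]
row d [-0.4433 -0.4834 -0.283 ] r [ 0.     -0.      0.6593] dist 0.5714778729262924validation failed for argument at $[0]...
```

```bash
python3 -m inch '[{"dx":0,"dy":0,"dz":-0.28,"rx":0,"ry":0,"rz":0},{"dx":0,"dy":0,"dz":-0.28,"rx":0,"ry":0,"rz":0},{"dx":0,"dy":0,"dz":-0.28,"rx":0,"ry":0,"rz":0},{"dx":0,"dy":0,"dz":-0.28,"rx":0,"ry":0,"rz":0},{"dx":0,"dy":0,"dz":-0.28,"rx":0,"ry":0,"rz":0}]' 0.5; python3 - <<'E'
from h import *
tgt([.40,.15,.42])
E
```

```text
time: 2.55
tool_pos: [0.1444, 0.6089, 0.4244]
tool_rot: [0.001, 0.116, 0.993, 0.004]
contact_force: [0.5, 0.4, 0.7]
gripper_width: 0.751
grasp_force: 0.0
row d [-0.4432 -0.4844  0.0019] r [0. 0. 0.] dist 0.5252465543231549
```

```bash
python3 -m inch '[{"dx":-0.21,"dy":-0.23,"dz":0,"rx":0,"ry":0,"rz":0},{"dx":-0.21,"dy":-0.23,"dz":0,"rx":0,"ry":0,"rz":0},{"dx":-0.21,"dy":-0.23,"dz":0,"rx":0,"ry":0,"rz":0},{"dx":-0.21,"dy":-0.23,"dz":0,"rx":0,"ry":0,"rz":0},{"dx":-0.21,"dy":-0.23,"dz":0,"rx":0,"ry":0,"rz":0}]' >/dev/null
python3 -m inch '[{"dx":-0.21,"dy":-0.23,"dz":0,"rx":0,"ry":0,"rz":0},{"dx":-0.21,"dy":-0.23,"dz":0,"rx":0,"ry":0,"rz":0},{"dx":-0.21,"dy":-0.23,"dz":0,"rx":0,"ry":0,"rz":0},{"dx":-0.21,"dy":-0.23,"dz":0,"rx":0,"ry":0,"rz":0},{"dx":-0.21,"dy":-0.23,"dz":0,"rx":0,"ry":0,"rz":0}]'
python3 - <<'E'
from h import *
tgt([.50,-.30,.30],np.radians(20))
E
```

```text
time: 3.55
tool_pos: [0.3867, 0.1706, 0.4179]
tool_rot: [0.001, 0.116, 0.993, 0.0]
contact_force: [1.2, 0.9, 0.1]
gripper_width: 0.75
grasp_force: 0.0
  rot opt 1 [8.000e-04 5.000e-04 6.593e-01]
  rot opt -1 [-6.0000e-04  9.0000e-04 -1.4351e+00]
row d [-0.2734 -0.5398  0.1474] r [8.000e-04 5.000e-04 6.593e-01] dist 0.4982165538751911
```

```bash
python3 -m inch '[{"dx":-0.137,"dy":-0.27,"dz":0,"rx":0,"ry":0,"rz":0},{"dx":-0.137,"dy":-0.27,"dz":0,"rx":0,"ry":0,"rz":0.1},{"dx":-0.137,"dy":-0.27,"dz":0,"rx":0,"ry":0,"rz":0.2},{"dx":-0.137,"dy":-0.27,"dz":0,"rx":0,"ry":0,"rz":0.3},{"dx":-0.137,"dy":-0.27,"dz":0,"rx":0,"ry":0,"rz":0.38}]' >/dev/null
python3 -m inch '[{"dx":0,"dy":0,"dz":0,"rx":0,"ry":0,"rz":0.09},{"dx":0,"dy":0,"dz":0,"rx":0,"ry":0,"rz":0.18},{"dx":0,"dy":0,"dz":0,"rx":0,"ry":0,"rz":0.279},{"dx":0,"dy":0,"dz":0,"rx":0,"ry":0,"rz":0.279},{"dx":0,"dy":0,"dz":0,"rx":0,"ry":0,"rz":0.279}]'
python3 - <<'E'
from h import *
tgt([.50,-.36,.30],np.radians(20))
E
```

```text
time: 4.55
tool_pos: [0.443, -0.0629, 0.4177]
tool_rot: [0.0, 0.572, 0.82, 0.0]
contact_force: [-0.3, 0.2, 0.9]
gripper_width: 0.749
grasp_force: 0.0
  rot opt 1 [0.0001 0.0001 0.0024]
  rot opt -1 [-2.000e-04  2.000e-04 -2.092e+00]
row d [-0.3731 -0.0614  0.1472] r [0.0001 0.0001 0.0024] dist 0.32462303463952563
```

```bash
python3 -m inch '[{"dx":-0.25,"dy":-0.04,"dz":0.06,"rx":0,"ry":0,"rz":0},{"dx":-0.25,"dy":-0.04,"dz":0.06,"rx":0,"ry":0,"rz":0},{"dx":-0.25,"dy":-0.04,"dz":0.06,"rx":0,"ry":0,"rz":0},{"dx":-0.25,"dy":-0.04,"dz":0.06,"rx":0,"ry":0,"rz":0},{"dx":-0.25,"dy":-0.04,"dz":0.06,"rx":0,"ry":0,"rz":0}]' >/dev/null
python3 -m inch '[{"dx":-0.123,"dy":-0.02,"dz":0.087,"rx":0,"ry":0,"rz":0},{"dx":-0.123,"dy":-0.02,"dz":0.087,"rx":0,"ry":0,"rz":0},{"dx":-0.123,"dy":-0.02,"dz":0.087,"rx":0,"ry":0,"rz":0},{"dx":-0.123,"dy":-0.02,"dz":0.087,"rx":0,"ry":0,"rz":0},{"dx":-0.123,"dy":-0.02,"dz":0.087,"rx":0,"ry":0,"rz":0}]'
python3 - <<'E'
from h import *
i=optics.camera_info("wrist");print(i["fx"],-np.array(i["R"]).T@i["t"],np.round(i["R"],3))
im=save("wrist","w1")
for n in("cap_mid",):
  for o in nets.outline_of("wrist",n):print(o["bbox"],o["confidence"])
print(proj("wrist",[.519,-.427,.088]),proj("wrist",[.519,-.427,.03]))
tgt([.5195,-.427,.30],np.radians(20))
E
```

```text
time: 5.55
tool_pos: [0.5003, -0.3591, 0.3003]
tool_rot: [-0.0, 0.573, 0.82, 0.0]
contact_force: [0.1, 0.4, -0.1]
gripper_width: 0.749
grasp_force: 0.0
409.97525953957705 [ 0.4776084  -0.29831158  0.48161722] [[ 0.939  0.345  0.001]
 [ 0.333 -0.907  0.257]
 [ 0.09  -0.241 -0.966]]
[316.9, 262.3, 41.8, 52.6] 0.9
[314.52564139 268.53537057] [315.19941159 252.18109916]
  rot opt 1 [0.0011 0.0016 0.0016]
  rot opt -1 [-2.4000e-03  1.7000e-03 -2.0928e+00]
row d [-0.088  -0.0074  0.0028] r [0.0011 0.0016 0.0016] dist 0.07066257141860516
```

View pics/w1.png

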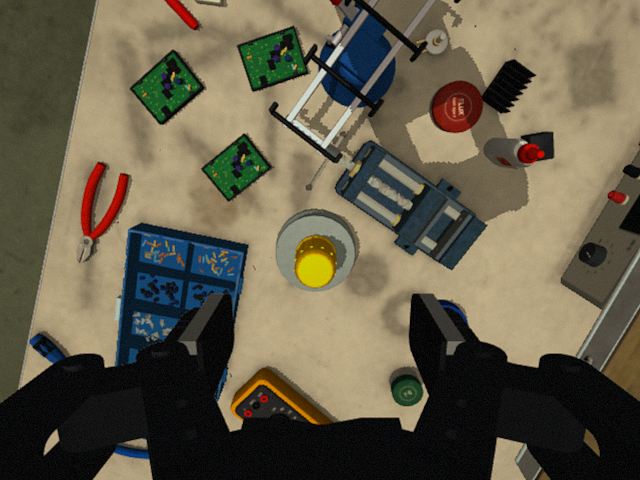

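The wrist view shows the cap's top at (315,270), against a predicted (314.5,268.5), so the cap position holds. Now I'll move over it, descend and grip.

```bash
python3 -m inch '[{"dx":-0.088,"dy":-0.008,"dz":0,"rx":0,"ry":0,"rz":0},{"dx":-0.088,"dy":-0.008,"dz":0,"rx":0,"ry":0,"rz":0},{"dx":-0.088,"dy":-0.008,"dz":0.07,"rx":0,"ry":0,"rz":0},{"dx":-0.088,"dy":-0.008,"dz":0.13,"rx":0,"ry":0,"rz":0},{"dx":-0.088,"dy":-0.008,"dz":0.19,"rx":0,"ry":0,"rz":0}]' >/dev/null
python3 -m inch '[{"dx":0,"dy":0,"dz":0.04,"rx":0,"ry":0,"rz":0},{"dx":0,"dy":0,"dz":0.08,"rx":0,"ry":0,"rz":0},{"dx":0,"dy":0,"dz":0.128,"rx":0,"ry":0,"rz":0},{"dx":0,"dy":0,"dz":0.128,"rx":0,"ry":0,"rz":0},{"dx":0,"dy":0,"dz":0.128,"rx":0,"ry":0,"rz":0}]'
python3 - <<'E'
from h import *
tgt([.5195,-.427,.045])
E
```

```text
time: 6.65
tool_pos: [0.5189, -0.4276, 0.049]
tool_rot: [0.0, 0.573, 0.82, -0.0]
contact_force: [-0.2, -0.0, 1.0]
gripper_width: 0.751
grasp_force: 0.0
row d [0.0004 0.001  0.005 ] r [0. 0. 0.] dist 0.00405169760773541
```

```bash
python3 -m inch '[{"dx":0,"dy":0,"dz":0,"rx":0,"ry":0,"rz":0},{"dx":0,"dy":0,"dz":0,"rx":0,"ry":0,"rz":0},{"dx":0,"dy":0,"dz":0,"rx":0,"ry":0,"rz":0},{"dx":0,"dy":0,"dz":0,"rx":0,"ry":0,"rz":0},{"dx":0,"dy":0,"dz":0,"rx":0,"ry":0,"rz":0}]' -1
python3 -m inch '[{"dx":0,"dy":0,"dz":0,"rx":0,"ry":0,"rz":0},{"dx":0,"dy":0,"dz":-0.03,"rx":0,"ry":0,"rz":0},{"dx":0,"dy":0,"dz":-0.06,"rx":0,"ry":0,"rz":0},{"dx":0,"dy":0,"dz":-0.1,"rx":0,"ry":0,"rz":0},{"dx":0,"dy":0,"dz":-0.16,"rx":0,"ry":0,"rz":0}]'
python3 - <<'E'
from h import *
tgt([.375,-.185,.2])
for b in boards(optics.grab_frame("top")):print(b)
E
```

```text
time: 7.15
tool_pos: [0.5193, -0.4299, 0.0504]
tool_rot: [0.002, 0.574, 0.819, -0.001]
contact_force: [0.3, -3.1, 6.2]
gripper_width: -0.002
grasp_force: 2.3
time: 7.65
tool_pos: [0.5167, -0.4262, 0.173]
tool_rot: [-0.003, 0.573, 0.819, 0.001]
contact_force: [-0.3, 0.6, -0.3]
gripper_width: 0.002
grasp_force: 0.0
row d [ 0.3441 -0.0632 -0.0314] r [0. 0. 0.] dist 0.28101256454815676
(array([ 0.3062, -0.3114]), np.float64(58.3), array([0.0446, 0.0607]), array([337., 382.]))
(array([ 0.3952, -0.3793]), np.float64(147.3), array([0.0337, 0.0439]), array([370., 318.]))
```

```bash
python3 - <<'E'
from h import *
save("wrist","w2");save("side","s2")
a=cv2.imread("pics/w2.png");b=cv2.imread("pics/s2.png")
cv2.imwrite("pics/w2s2.png",np.hstack([cv2.resize(a,(400,300)),cv2.resize(b[180:420,200:520],(400,300))]))
E
```

```text
(no output)
```

View pics/w2s2.png

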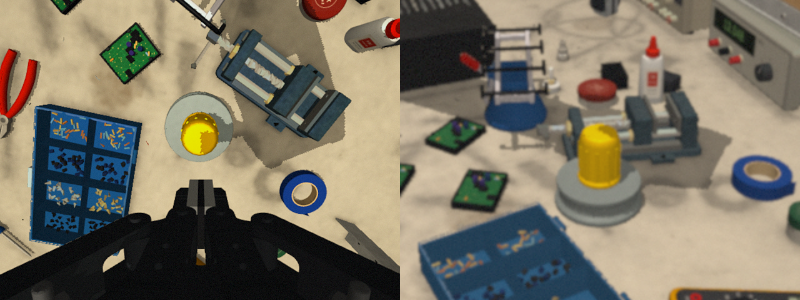

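```bash
python3 - <<'E'
from h import *
s=state();print(s["tool_pos"],s["joint_pos"].round(3))
for c in("wrist","side","top"):print(c,proj(c,s["tool_pos"]),proj(c,[.519,-.427,.088]))
a=cv2.imread("pics/s2.png");t=optics.grab_frame("top")[:,:,::-1]
cv2.imwrite("pics/s2t.png",np.hstack([cv2.resize(a,(400,300)),cv2.resize(t,(400,300))]))
E
```

```text
[ 0.52037517 -0.4299192   0.18133667] [-0.801  0.169  1.508  0.     1.455 -1.151]
wrist [321.49802464 275.12403145] [320.317762   223.53550933]
side [361.92290123 221.57963196] [358.98782984 285.07534551]
top [400.68420797 208.16619753] [390.9760143 226.5133656]
```

View pics/s2t.png

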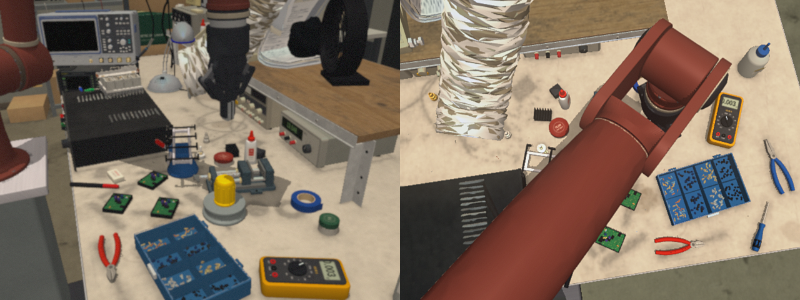

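```bash
python3 - <<'E'
from h import *
a=save("side","s3")[:,:,::-1].copy();w=save("wrist","w3")[:,:,::-1].copy()
for c,im in(("side",a),("wrist",w)):
    p=proj(c,state()["tool_pos"]);print(c,p);cv2.drawMarker(im,tuple(int(k) for k in p),(255,0,255),0,9,1)
cv2.imwrite("pics/z3.png",np.hstack([cv2.resize(a[100:320,270:470],(400,440)),cv2.resize(w[180:400,220:420],(400,440))]))
E
```

```text
side [359.03700746 226.32238825]
wrist [321.54380438 275.16082116]
```

View pics/z3.png

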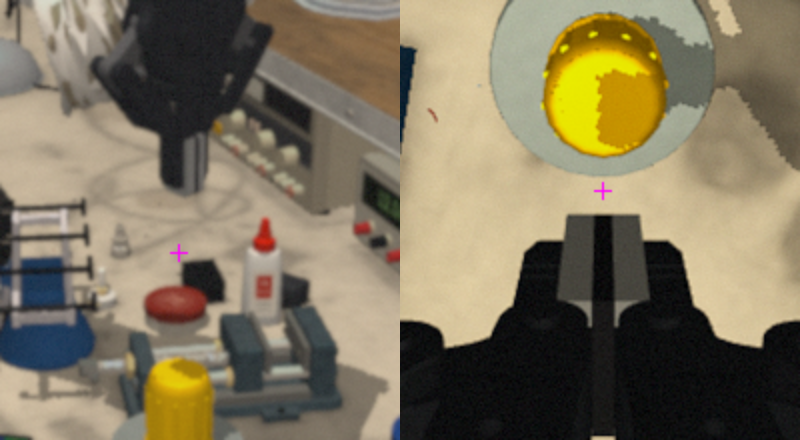

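```bash
python3 - <<'E'
from h import *
P=np.array([state()["tool_pos"] for _ in range(5)]);print(P.std(0),P.mean(0))
p=P.mean(0)
for k in(0,.03,.04,.05,.06):print(k,proj("side",p+[0,0,k]),proj("wrist",p+[0,0,k]))
print(tri(("side",361,195),("wrist",321,287)))
i=optics.camera_info("wrist");print("cam in tool",toolR().inv().apply(-np.array(i["R"]).T@i["t"]-p))
E
```

```text
[0.00000000e+00 5.55111512e-17 0.00000000e+00] [ 0.51772028 -0.42735823  0.17415837]
0 [359.03700746 226.32238825] [321.54380438 275.16082116]
0.03 [359.34855684 204.23317076] [321.60567159 300.58353219]
0.04 [359.45506151 196.68186422] [321.63150009 311.19707777]
0.05 [359.56293631 189.03341374] [321.66080839 323.24055638]
0.06 [359.67220786 181.28593261] [321.69435052 337.02381682]
(array([ 0.51837287, -0.42063381,  0.21250517]), np.float64(0.008324886990065415))
cam in tool [ 0.06495462 -0.00038449 -0.18122292]
```

```bash
python3 -m inch '[{"dx":0,"dy":0,"dz":0.05,"rx":0,"ry":0,"rz":0},{"dx":0,"dy":0,"dz":0.1,"rx":0,"ry":0,"rz":0},{"dx":0,"dy":0,"dz":0.135,"rx":0,"ry":0,"rz":0},{"dx":0,"dy":0,"dz":0.135,"rx":0,"ry":0,"rz":0},{"dx":0,"dy":0,"dz":0.135,"rx":0,"ry":0,"rz":0}]'
for i in 1 2 3 4 5; do python3 -m inch '[{"dx":0,"dy":0,"dz":0.003,"rx":0,"ry":0,"rz":0},{"dx":0,"dy":0,"dz":0.003,"rx":0,"ry":0,"rz":0}]' | egrep 'pos|force'; done
```

```text
time: 8.45
tool_pos: [0.5174, -0.4272, 0.066]
tool_rot: [-0.002, 0.573, 0.819, 0.0]
contact_force: [1.2, 0.2, -0.3]
gripper_width: 0.001
grasp_force: 0.0
tool_pos: [0.5192, -0.4291, 0.0674]
contact_force: [-1.1, 0.6, -0.8]
grasp_force: 0.0
tool_pos: [0.5185, -0.4283, 0.0636]
contact_force: [-0.3, 0.8, 0.4]
grasp_force: 0.0
tool_pos: [0.5181, -0.4279, 0.0602]
contact_force: [0.1, -0.7, 0.5]
grasp_force: 0.0
tool_pos: [0.518, -0.4278, 0.0575]
contact_force: [-0.2, 0.4, 0.1]
grasp_force: 0.0
tool_pos: [0.518, -0.4278, 0.0551]
contact_force: [-0.4, -0.1, 0.2]
grasp_force: 0.0
```

```bash

for i in 1 2 3 4 5; do python3 -m inch '[{"dx":0,"dy":0,"dz":0.003,"rx":0,"ry":0,"rz":0},{"dx":0,"dy":0,"dz":0.003,"rx":0,"ry":0,"rz":0}]' | egrep 'pos|force'; done
```

```text
tool_pos: [0.518, -0.4279, 0.0528]
contact_force: [0.4, -0.5, -0.5]
grasp_force: 0.0
tool_pos: [0.5181, -0.428, 0.0505]
contact_force: [-0.6, -0.7, 0.6]
grasp_force: 0.0
tool_pos: [0.5187, -0.4285, 0.0505]
contact_force: [-3.1, 1.9, 6.7]
grasp_force: 3.6
tool_pos: [0.5193, -0.4291, 0.0506]
contact_force: [-5.1, 4.0, 15.4]
grasp_force: 7.7
tool_pos: [0.5199, -0.4298, 0.0508]
contact_force: [-6.8, 5.9, 24.5]
grasp_force: 11.7
```

```bash
sed -i 's/np.array(p)-s\["tool_pos"\]/np.array(p)-[0,0,.0375]-s["tool_pos"]/' h.py
python3 -m inch '[{"dx":0,"dy":0,"dz":-0.05,"rx":0,"ry":0,"rz":0},{"dx":0,"dy":0,"dz":-0.08,"rx":0,"ry":0,"rz":0},{"dx":0,"dy":0,"dz":-0.08,"rx":0,"ry":0,"rz":0},{"dx":0,"dy":0,"dz":-0.08,"rx":0,"ry":0,"rz":0},{"dx":0,"dy":0,"dz":-0.08,"rx":0,"ry":0,"rz":0}]' 0.5
python3 - <<'E'
from h import *
tgt([.5195,-.427,.045],np.radians(20))
E
```

```text
time: 10.95
tool_pos: [0.5174, -0.4272, 0.1056]
tool_rot: [-0.001, 0.573, 0.819, 0.0]
contact_force: [-0.3, 0.1, -1.0]
gripper_width: 0.751
grasp_force: 0.0
  rot opt 1 [-0.0008 -0.0018  0.0003]
  rot opt -1 [ 2.8000e-03 -1.3000e-03 -2.0941e+00]
row d [-0.001   0.0027  0.1227] r [-0.0008 -0.0018  0.0003] dist 0.09815547973542765
```

```bash

python3 -m inch '[{"dx":-0.001,"dy":0.002,"dz":0.04,"rx":0,"ry":0,"rz":0},{"dx":-0.001,"dy":0.002,"dz":0.08,"rx":0,"ry":0,"rz":0},{"dx":-0.001,"dy":0.002,"dz":0.12,"rx":0,"ry":0,"rz":0},{"dx":-0.001,"dy":0.002,"dz":0.12,"rx":0,"ry":0,"rz":0},{"dx":-0.001,"dy":0.002,"dz":0.12,"rx":0,"ry":0,"rz":0}]'
python3 -m inch '[{"dx":0,"dy":0,"dz":0,"rx":0,"ry":0,"rz":0},{"dx":0,"dy":0,"dz":0,"rx":0,"ry":0,"rz":0},{"dx":0,"dy":0,"dz":0,"rx":0,"ry":0,"rz":0},{"dx":0,"dy":0,"dz":0,"rx":0,"ry":0,"rz":0},{"dx":0,"dy":0,"dz":0,"rx":0,"ry":0,"rz":0}]' -1
```

```text
time: 11.45
tool_pos: [0.5189, -0.4272, 0.0098]
tool_rot: [-0.002, 0.573, 0.819, 0.0]
contact_force: [0.8, -0.1, 0.4]
gripper_width: 0.75
grasp_force: 0.0
time: 11.95
tool_pos: [0.5213, -0.4296, 0.0142]
tool_rot: [0.002, 0.573, 0.819, -0.0]
contact_force: [0.3, 0.2, 6.1]
gripper_width: 0.534
grasp_force: 61.7
```

```bash

python3 -m inch '[{"dx":0,"dy":0,"dz":-0.02,"rx":0,"ry":0,"rz":0},{"dx":0,"dy":0,"dz":-0.05,"rx":0,"ry":0,"rz":0},{"dx":0,"dy":0,"dz":-0.09,"rx":0,"ry":0,"rz":0},{"dx":0,"dy":0,"dz":-0.15,"rx":0,"ry":0,"rz":0},{"dx":0,"dy":0,"dz":-0.16,"rx":0,"ry":0,"rz":0}]'
python3 - <<'E'
from h import *
print("lift tcp z true",state()["tool_pos"][2]+.0375);tgt([.376,-.186,.21])
a=save("wrist","w4");s=save("side","s4");cv2.imwrite("pics/z4.png",np.hstack([cv2.resize(a,(400,300)),cv2.resize(s[100:400,200:600],(400,300))])[:,:,::-1])
E
```

```text
time: 12.45
tool_pos: [0.5227, -0.4309, 0.1483]
tool_rot: [0.006, 0.573, 0.819, -0.001]
contact_force: [0.9, -0.5, 0.3]
gripper_width: 0.528
grasp_force: 61.8
lift tcp z true 0.1857640111191517
row d [ 0.3501 -0.0673 -0.0344] r [0. 0. 0.] dist 0.2865404591069112
```

View pics/z4.png

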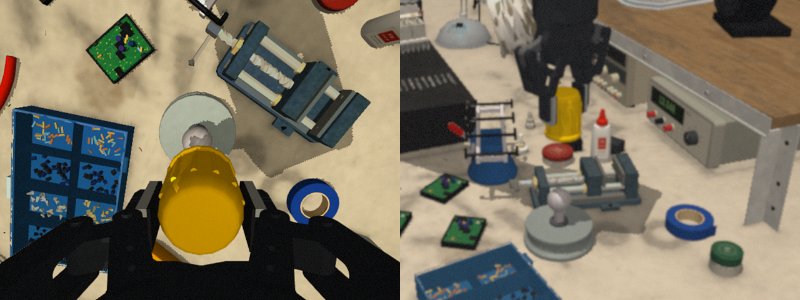

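The cap is held, and the ball is bare at wrist crop (193,135). Now to carry the cap to the open bench.

```bash

python3 -m inch '[{"dx":0.05,"dy":-0.01,"dz":0,"rx":0,"ry":0,"rz":0},{"dx":0.1,"dy":-0.02,"dz":0,"rx":0,"ry":0,"rz":0},{"dx":0.15,"dy":-0.03,"dz":0,"rx":0,"ry":0,"rz":0},{"dx":0.2,"dy":-0.04,"dz":0,"rx":0,"ry":0,"rz":0},{"dx":0.25,"dy":-0.05,"dz":0,"rx":0,"ry":0,"rz":0}]'>/dev/null
python3 -m inch '[{"dx":0.05,"dy":-0.01,"dz":0,"rx":0,"ry":0,"rz":0},{"dx":0.098,"dy":-0.017,"dz":0,"rx":0,"ry":0,"rz":0},{"dx":0.098,"dy":-0.017,"dz":0,"rx":0,"ry":0,"rz":0},{"dx":0.098,"dy":-0.017,"dz":0,"rx":0,"ry":0,"rz":0},{"dx":0.098,"dy":-0.017,"dz":0,"rx":0,"ry":0,"rz":0}]'
python3 - <<'E'
from h import *
tgt([.376,-.186,.03],np.radians(20))
E
```

```text
time: 13.55
tool_pos: [0.3742, -0.1853, 0.1389]
tool_rot: [-0.001, 0.573, 0.819, -0.0]
contact_force: [0.9, 0.3, -0.5]
gripper_width: 0.525
grasp_force: 61.8
  rot opt 1 [-0.0006 -0.0006  0.0001]
  rot opt -1 [ 1.0000e-03 -9.0000e-04 -2.0943e+00]
row d [-0.0018  0.002   0.1829] r [-0.0006 -0.0006  0.0001] dist 0.14637209689947522
```

```bash
cat >> h.py <<'E'
def wboards(im,cam="wrist",z=.009):
    h=cv2.cvtColor(im,cv2.COLOR_RGB2HSV); m=cv2.inRange(h,(45,90,40),(80,255,255))
    m=cv2.morphologyEx(m,cv2.MORPH_CLOSE,np.ones((15,15)));m=cv2.morphologyEx(m,cv2.MORPH_OPEN,np.ones((7,7)))
    for c in cv2.findContours(m,0,2)[0]:
        if cv2.contourArea(c)<500: continue
        P=np.array([at_z(cam,u,v,z)[:2] for u,v in c[:,0]])*1000
        r=cv2.minAreaRect(P.astype(np.float32));w,h_=r[1];a=r[2]+(90 if h_>w else 0)
        print("board",np.round(r[0],1),"long ang",round(a%180,1),"size",np.round(r[1],1),"px",c[:,0].mean(0).round())
E
python3 - <<'E'
from h import *
wboards(optics.grab_frame("wrist"));wboards(optics.grab_frame("side"),"side")
E
```

```text
board [ 401.7 -356.7] long ang 14.3 size [59.  25.1] px [282. 409.]
board [ 298.4 -309.6] long ang 58.7 size [60.2 30.9] px [181. 327.]
board [ 401.4 -369.3] long ang 58.6 size [59.7 44.6] px [263. 331.]
board [ 304.8 -312. ] long ang 57.1 size [59.9 44.7] px [188. 324.]
board [1050.3 2142.6] long ang 77.6 size [1583.9  306.7] px [249.  44.]
```

```bash

python3 -m inch '[{"dx":-0.001,"dy":0.002,"dz":0.05,"rx":0,"ry":0,"rz":0},{"dx":-0.001,"dy":0.002,"dz":0.1,"rx":0,"ry":0,"rz":0},{"dx":-0.001,"dy":0.002,"dz":0.15,"rx":0,"ry":0,"rz":0},{"dx":-0.001,"dy":0.002,"dz":0.175,"rx":0,"ry":0,"rz":0},{"dx":-0.001,"dy":0.002,"dz":0.175,"rx":0,"ry":0,"rz":0}]'
for i in 1 2 3 4 ; do python3 -m inch '[{"dx":0,"dy":0,"dz":0.0035,"rx":0,"ry":0,"rz":0},{"dx":0,"dy":0,"dz":0.0035,"rx":0,"ry":0,"rz":0}]' | egrep 'pos|contact'; done
```

```text
time: 14.15
tool_pos: [0.3733, -0.1837, -0.0042]
tool_rot: [-0.004, 0.574, 0.819, 0.0]
contact_force: [-1.2, 0.3, -0.5]
gripper_width: 0.529
grasp_force: 61.8
tool_pos: [0.3773, -0.1863, -0.0018]
contact_force: [0.5, 0.6, -0.3]
tool_pos: [0.3768, -0.1858, -0.0051]
contact_force: [-0.4, -0.1, -0.7]
tool_pos: [0.376, -0.1852, -0.0088]
contact_force: [-0.6, -0.3, -0.7]
tool_pos: [0.3758, -0.185, -0.012]
contact_force: [-0.4, -0.0, 0.2]
```

```bash

for i in 1 2 3 4 ; do python3 -m inch '[{"dx":0,"dy":0,"dz":0.002,"rx":0,"ry":0,"rz":0},{"dx":0,"dy":0,"dz":0.002,"rx":0,"ry":0,"rz":0}]' | egrep 'pos|contact'; done
```

```text
tool_pos: [0.3756, -0.185, -0.0133]
contact_force: [-4.5, 2.1, 2.9]
tool_pos: [0.3746, -0.1845, -0.0151]
contact_force: [-9.2, 3.7, 6.0]
tool_pos: [0.3747, -0.1845, -0.0158]
contact_force: [-11.3, 6.4, 15.0]
tool_pos: [0.3747, -0.1845, -0.0158]
contact_force: [-17.4, 9.8, 26.8]
```

```bash

python3 -m inch '[{"dx":0,"dy":0,"dz":-0.004,"rx":0,"ry":0,"rz":0},{"dx":0,"dy":0,"dz":-0.004,"rx":0,"ry":0,"rz":0}]' | egrep 'pos|contact'
python3 -m inch '[{"dx":0,"dy":0,"dz":0,"rx":0,"ry":0,"rz":0},{"dx":0,"dy":0,"dz":0,"rx":0,"ry":0,"rz":0},{"dx":0,"dy":0,"dz":0,"rx":0,"ry":0,"rz":0},{"dx":0,"dy":0,"dz":0,"rx":0,"ry":0,"rz":0}]' 0.45| egrep 'pos|contact|width'
python3 -m inch '[{"dx":0,"dy":0,"dz":-0.02,"rx":0,"ry":0,"rz":0},{"dx":0,"dy":0,"dz":-0.06,"rx":0,"ry":0,"rz":0},{"dx":0,"dy":0,"dz":-0.12,"rx":0,"ry":0,"rz":0},{"dx":0,"dy":0,"dz":-0.18,"rx":0,"ry":0,"rz":0},{"dx":0,"dy":0,"dz":-0.23,"rx":0,"ry":0,"rz":0}]'
python3 - <<'E'
from h import *
s=save("side","s5");w=save("wrist","w5");cv2.imwrite("pics/z5.png",np.hstack([cv2.resize(w,(400,300)),cv2.resize(s[180:360,140:400],(400,300))])[:,:,::-1])
for c in("side","wrist"):
  optics.grab_frame(c)
  for b in nets.boxes_of(c,"cap_mid"):print(c,b)
print(proj("side",[.375,-.1845,.029]),proj("wrist",[.375,-.1845,.058]))
wboards(w)
E
```

```text
tool_pos: [0.376, -0.1853, -0.0143]
contact_force: [-5.8, 1.4, 4.5]
tool_pos: [0.3759, -0.1849, -0.0146]
contact_force: [-4.9, 3.7, 5.4]
gripper_width: 0.723
time: 16.85
tool_pos: [0.3769, -0.1857, 0.1721]
tool_rot: [0.002, 0.573, 0.819, 0.0]
contact_force: [-0.5, -0.6, -0.6]
gripper_width: 0.725
grasp_force: 0.0
side {'bbox': [214.4, 260.7, 27.1, 39.2], 'confidence': 0.93}
wrist {'bbox': [321.0, 204.1, 54.0, 61.7], 'confidence': 0.86}
wrist {'bbox': [199.1, 300.9, 87.8, 57.1], 'confidence': 0.52}
[216.70826507 260.79484357] [320.89766019 223.65598324]
board [ 391.9 -354.8] long ang 57.6 size [57.8 42.2] px [275. 385.]
board [ 292.8 -297.5] long ang 57.8 size [58.1 28. ] px [188. 298.]
board [ 396.8 -209.7] long ang 39.5 size [58.4 42.4] px [337. 249.]
```

View pics/z5.png

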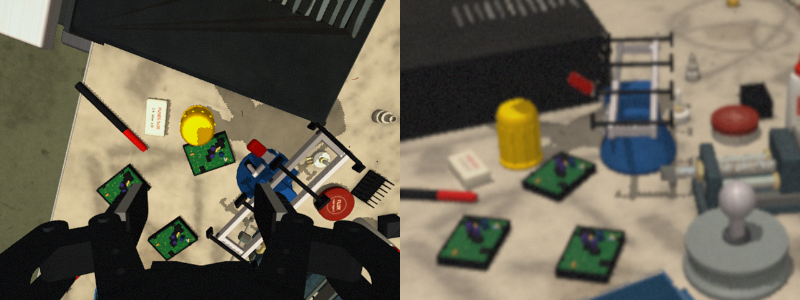

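The cap stands upright on the bench at wrist crop (198,125), clear of the board beside it. Next is the carrier.

```bash
python3 - <<'E'
from h import *
optics.grab_frame("side");wboards(optics.grab_frame("side"),"side");wboards(optics.grab_frame("wrist"))
tgt([.4905,-.2235,.20],np.radians(-16.7))
E
```

```text
board [ 401.1 -369.6] long ang 58.6 size [60.  44.4] px [262. 332.]
board [ 305.1 -312.6] long ang 58.1 size [60.1 44.9] px [187. 325.]
board [1054.  2145.5] long ang 77.6 size [1580.8  312.8] px [244.  45.]
board [ 400.6 -369.6] long ang 57.3 size [60.3 44.2] px [278. 396.]
board [ 292.9 -305.9] long ang 58.2 size [60.1 17.9] px [186. 305.]
board [ 406.7 -213.1] long ang 43.1 size [60.7 44.4] px [346. 255.]
  rot opt 1 [-0.0017 -0.0014  0.4273]
  rot opt -1 [ 0.0018 -0.0023 -1.6671]
row d [-0.095   0.1187  0.0054] r [-0.0017 -0.0014  0.4273] dist 0.12169880558097963
```

```bash

python3 -m inch '[{"dx":-0.04,"dy":0.06,"dz":0,"rx":0,"ry":0,"rz":0.08},{"dx":-0.095,"dy":0.119,"dz":0.005,"rx":0,"ry":0,"rz":0.17},{"dx":-0.095,"dy":0.119,"dz":0.005,"rx":0,"ry":0,"rz":0.26},{"dx":-0.095,"dy":0.119,"dz":0.005,"rx":0,"ry":0,"rz":0.35},{"dx":-0.095,"dy":0.119,"dz":0.005,"rx":0,"ry":0,"rz":0.427}]' 1 >/dev/null
python3 -m inch '[{"dx":0,"dy":0,"dz":0,"rx":0,"ry":0,"rz":0},{"dx":0,"dy":0,"dz":0,"rx":0,"ry":0,"rz":0}]'
python3 - <<'E'
from h import *
w=save("wrist","w6").copy()
x=np.array([.958,-.287,0]);y=np.array([.287,.958,0]);c=np.array([.491,-.2224,0])
for sx in(-.023,.023):
  p=[tuple(int(k) for k in proj("wrist",c+x*sx+y*sy+[0,0,.084])) for sy in(-.094,.094)];cv2.line(w,*p,(255,0,255),1)
for sy in(-.094,-.02,.02,.094):
  p=[tuple(int(k) for k in proj("wrist",c+x*sx+y*sy+[0,0,.084])) for sx in(-.023,.023)];cv2.line(w,*p,(255,0,255),1)
cv2.imwrite("pics/w6a.png",w[:,:,::-1])
tgt([.4905,-.2235,.058],np.radians(-16.7))
E
```

```text
time: 18.0
tool_pos: [0.4911, -0.2238, 0.1642]
tool_rot: [-0.001, 0.801, 0.598, -0.0]
contact_force: [0.2, 0.7, -1.1]
gripper_width: 1.0
grasp_force: 0.0
  rot opt 1 [-0.0007 -0.0002  0.0016]
  rot opt -1 [ 4.0000e-04 -1.1000e-03 -2.0928e+00]
row d [ 1.0e-04 -8.0e-04  1.8e-01] r [-0.0007 -0.0002  0.0016] dist 0.14401147375326565
```

View pics/w6a.png

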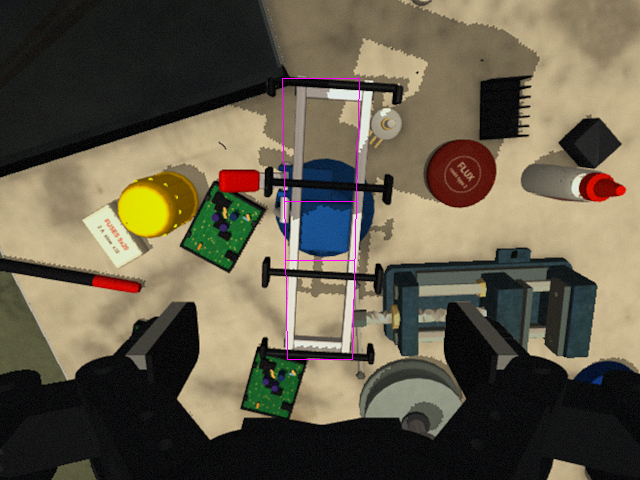

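```bash
python3 - <<'E'
from h import *
R=[((268,87),(402,94)),((265,184),(392,189)),((263,272),(382,276)),((261,350),(373,354))]
M=[]
for a,b in R:
    A,B=at_z("wrist",*a,.09)[:2],at_z("wrist",*b,.09)[:2];M.append((A+B)/2);print((A+B)/2,np.linalg.norm(A-B),np.degrees(np.arctan2(*(B-A)[::-1])))
M=np.array(M);d=M[0]-M[3];print("len",np.linalg.norm(d),"+y ang",np.degrees(np.arctan2(d[1],d[0])),M.mean(0))
optics.grab_frame("top")
t=cv2.imread("pics/top0.png")
# same from top0 crop: stops
f=lambda x,y:(180+x/3,130+y/2.7)
T=[((78,275),(50,393)),((190,290),(160,422)),((305,305),(282,435)),((418,322),(397,453))]
M=[]
for a,b in T:
    A,B=at_z("top",*f(*a),.09)[:2],at_z("top",*f(*b),.09)[:2];M.append((A+B)/2);print((A+B)/2,np.linalg.norm(A-B),np.degrees(np.arctan2(*(A-B)[::-1])))
M=np.array(M);d=M[0]-M[3];print("len",np.linalg.norm(d),"+y ang",np.degrees(np.arctan2(d[1],d[0])),M.mean(0))
E
```

```text
[ 0.52400177 -0.14164197] 0.07893347371068228 -19.30714901314217
[ 0.50455533 -0.19473511] 0.07926140954422613 -18.73446082348621
[ 0.48463337 -0.24901136] 0.0785593862632262 -18.50951883740836
[ 0.46472747 -0.3029747 ] 0.07797783603052318 -18.747246754973204
len 0.1718769656442441 +y ang 69.82646498375887 [ 0.49447949 -0.22209078]
[ 0.52095126 -0.13955112] 0.06758526341865172 -18.314632633904008
[ 0.5002466  -0.19256474] 0.07522875258918059 -18.593489584273286
[ 0.48344779 -0.2495306 ] 0.07348052194123712 -16.913814320814524
[ 0.46513372 -0.30381599] 0.07369977446623004 -16.869787196466064
len 0.17348932525877223 +y ang 71.23213529852463 [ 0.49244484 -0.22136561]
```

```bash
python3 - <<'E'
from h import *
tgt([.493,-.2225,.058],np.radians(-19))
E
```

```text
rot opt 1 [-0.0004 -0.0001  0.0281]
  rot opt -1 [ 2.0000e-04 -7.0000e-04 -2.0663e+00]
row d [0.0023 0.0017 0.1803] r [-0.0004 -0.0001  0.0281] dist 0.14425989467203143
```

```bash

python3 -m inch '[{"dx":0.002,"dy":0.002,"dz":0.04,"rx":0,"ry":0,"rz":0.028},{"dx":0.002,"dy":0.002,"dz":0.08,"rx":0,"ry":0,"rz":0.028},{"dx":0.002,"dy":0.002,"dz":0.12,"rx":0,"ry":0,"rz":0.028},{"dx":0.002,"dy":0.002,"dz":0.15,"rx":0,"ry":0,"rz":0.028},{"dx":0.002,"dy":0.002,"dz":0.15,"rx":0,"ry":0,"rz":0.028}]' 
python3 -m inch '[{"dx":0,"dy":0,"dz":0.015,"rx":0,"ry":0,"rz":0},{"dx":0,"dy":0,"dz":0.026,"rx":0,"ry":0,"rz":0},{"dx":0,"dy":0,"dz":0.026,"rx":0,"ry":0,"rz":0},{"dx":0,"dy":0,"dz":0.026,"rx":0,"ry":0,"rz":0}]'
python3 - <<'E'
from h import *
tgt([.493,-.2225,.058],np.radians(-19))
E
```

```text
time: 18.6
tool_pos: [0.4903, -0.221, 0.0409]
tool_rot: [-0.004, 0.814, 0.58, -0.002]
contact_force: [-0.4, -0.1, -0.2]
gripper_width: 1.001
grasp_force: 0.0
time: 19.0
tool_pos: [0.494, -0.2233, 0.0251]
tool_rot: [0.0, 0.814, 0.58, 0.0]
contact_force: [0.8, 1.1, 0.2]
gripper_width: 0.998
grasp_force: 0.0
  rot opt 1 [ 0.0007  0.0002 -0.0008]
  rot opt -1 [ 3.0000e-04 -1.1000e-03  2.0936e+00]
row d [ 0.0005 -0.0015  0.0057] r [ 0.0007  0.0002 -0.0008] dist 0.004728306514681129
```

```bash

python3 -m inch '[{"dx":0,"dy":0,"dz":0.003,"rx":0,"ry":0,"rz":0},{"dx":0,"dy":0,"dz":0.003,"rx":0,"ry":0,"rz":0},{"dx":0,"dy":0,"dz":0.003,"rx":0,"ry":0,"rz":0},{"dx":0,"dy":0,"dz":0.003,"rx":0,"ry":0,"rz":0},{"dx":0,"dy":0,"dz":0.003,"rx":0,"ry":0,"rz":0}]' -1
python3 -m inch '[{"dx":0,"dy":0,"dz":0,"rx":0,"ry":0,"rz":0},{"dx":0,"dy":0,"dz":0,"rx":0,"ry":0,"rz":0},{"dx":0,"dy":0,"dz":0,"rx":0,"ry":0,"rz":0}]'
python3 -m inch '[{"dx":0,"dy":0,"dz":-0.01,"rx":0,"ry":0,"rz":0},{"dx":0,"dy":0,"dz":-0.04,"rx":0,"ry":0,"rz":0},{"dx":0,"dy":0,"dz":-0.08,"rx":0,"ry":0,"rz":0},{"dx":0,"dy":0,"dz":-0.13,"rx":0,"ry":0,"rz":0},{"dx":0,"dy":0,"dz":-0.15,"rx":0,"ry":0,"rz":0}]'
```

```text
time: 19.5
tool_pos: [0.4939, -0.2232, 0.0227]
tool_rot: [0.0, 0.815, 0.58, 0.0]
contact_force: [-0.4, 0.2, 3.3]
gripper_width: 0.527
grasp_force: 62.7
time: 19.8
tool_pos: [0.4939, -0.2233, 0.0227]
tool_rot: [0.0, 0.815, 0.58, 0.0]
contact_force: [-1.1, 0.0, 5.0]
gripper_width: 0.524
grasp_force: 62.9
time: 20.3
tool_pos: [0.4943, -0.2234, 0.1442]
tool_rot: [0.001, 0.814, 0.58, 0.001]
contact_force: [0.7, -0.5, -7.0]
gripper_width: 0.524
grasp_force: 64.8
```

```bash

python3 -m inch '[{"dx":0,"dy":0,"dz":-0.05,"rx":0,"ry":0,"rz":-0.08},{"dx":0,"dy":0,"dz":-0.06,"rx":0,"ry":0,"rz":-0.16},{"dx":0,"dy":0,"dz":-0.06,"rx":0,"ry":0,"rz":-0.24},{"dx":0,"dy":0,"dz":-0.06,"rx":0,"ry":0,"rz":-0.32},{"dx":0,"dy":0,"dz":-0.06,"rx":0,"ry":0,"rz":-0.4}]'
python3 - <<'E'
from h import *
tgt([.519,-.4275,.225],np.radians(35))
print("ball side",at_z("side",359.7,298.2,.066))
im=optics.grab_frame("side");im=optics.grab_frame("side")
g=cv2.cvtColor(im[260:340,310:410],cv2.COLOR_RGB2GRAY);g=cv2.resize(g,None,fx=4,fy=4,interpolation=cv2.INTER_CUBIC)
c=cv2.HoughCircles(g,cv2.HOUGH_GRADIENT,1,40,param1=120,param2=20,minRadius=30,maxRadius=60)
if c is not None:
  for x,y,r in c[0][:3]:print((x/4+310,y/4+260,r/4),at_z("side",x/4+310,y/4+260,.066))
print("expected r",595*.016/np.linalg.norm(ray("side",0,0)[0]-np.array([.519,-.427,.066])))
E
```

```text
time: 20.8
tool_pos: [0.4921, -0.2221, 0.187]
tool_rot: [-0.002, 0.605, 0.796, -0.0]
contact_force: [1.1, 0.3, -7.8]
gripper_width: 0.523
grasp_force: 64.9
  rot opt 1 [-0.0017 -0.0027 -0.2259]
  rot opt -1 [-0.0038  0.0024  1.8685]
row d [-0.2564 -0.0366 -0.0015] r [-0.0017 -0.0027 -0.2259] dist 0.20718265513843315
ball side [ 0.5211202  -0.42523684  0.066     ]
expected r 11.946673025906936
```

```bash

python3 -m inch '[{"dx":-0.05,"dy":-0.007,"dz":0,"rx":0,"ry":0,"rz":-0.05},{"dx":-0.1,"dy":-0.014,"dz":0,"rx":0,"ry":0,"rz":-0.1},{"dx":-0.15,"dy":-0.021,"dz":0,"rx":0,"ry":0,"rz":-0.16},{"dx":-0.2,"dy":-0.029,"dz":0,"rx":0,"ry":0,"rz":-0.226},{"dx":-0.254,"dy":-0.036,"dz":0,"rx":0,"ry":0,"rz":-0.226}]' >/dev/null
python3 -m inch '[{"dx":0,"dy":0,"dz":0,"rx":0,"ry":0,"rz":0},{"dx":0,"dy":0,"dz":0,"rx":0,"ry":0,"rz":0},{"dx":0,"dy":0,"dz":0,"rx":0,"ry":0,"rz":0}]'
python3 - <<'E'
from h import *
tgt([.5195,-.4265,.150],np.radians(35))
save("side","s7");w=save("wrist","w7");s=cv2.imread("pics/s7.png")
cv2.imwrite("pics/z7.png",np.hstack([cv2.resize(w[:,:,::-1],(400,300)),cv2.resize(s[120:360,200:520],(400,300))]))
E
```

```text
time: 21.7
tool_pos: [0.5189, -0.4253, 0.1883]
tool_rot: [-0.001, 0.464, 0.886, 0.001]
contact_force: [-0.2, 0.5, -7.7]
gripper_width: 0.524
grasp_force: 64.8
  rot opt 1 [-0.     -0.002  -0.0039]
  rot opt -1 [-3.1000e-03  1.0000e-04  2.0905e+00]
row d [-0.0019 -0.0002  0.0948] r [-0.     -0.002  -0.0039] dist 0.07581814300625477
```

View pics/z7.png

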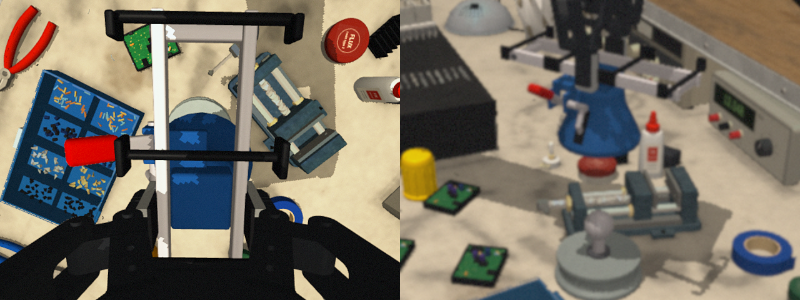

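The carrier hangs level, with the lever raised, above the bare ball at side crop (597,222). Lowering it now.

```bash

python3 -m inch '[{"dx":-0.001,"dy":0,"dz":0.04,"rx":0,"ry":0,"rz":0},{"dx":-0.001,"dy":0,"dz":0.08,"rx":0,"ry":0,"rz":0},{"dx":-0.001,"dy":0,"dz":0.11,"rx":0,"ry":0,"rz":0},{"dx":-0.001,"dy":0,"dz":0.13,"rx":0,"ry":0,"rz":0},{"dx":-0.001,"dy":0,"dz":0.13,"rx":0,"ry":0,"rz":0}]'
for i in 1 2 3 4 5; do python3 -m inch '[{"dx":0,"dy":0,"dz":0.005,"rx":0,"ry":0,"rz":0},{"dx":0,"dy":0,"dz":0.005,"rx":0,"ry":0,"rz":0}]' | egrep 'pos|contact'; done
```

```text
time: 22.3
tool_pos: [0.5183, -0.4249, 0.0827]
tool_rot: [-0.003, 0.464, 0.886, 0.001]
contact_force: [-0.2, 0.5, -9.0]
gripper_width: 0.525
grasp_force: 64.7
tool_pos: [0.5208, -0.428, 0.0839]
contact_force: [-0.1, 0.0, -8.1]
tool_pos: [0.5201, -0.4275, 0.0787]
contact_force: [-0.3, 0.0, -8.4]
tool_pos: [0.5195, -0.427, 0.0734]
contact_force: [-0.1, 1.0, -8.6]
tool_pos: [0.5194, -0.4269, 0.0692]
contact_force: [-0.2, 0.4, -8.3]
tool_pos: [0.5195, -0.4269, 0.0652]
contact_force: [-0.2, -0.0, -8.6]
```

```bash

for i in 1 2 3 4 5; do python3 -m inch '[{"dx":0,"dy":0,"dz":0.004,"rx":0,"ry":0,"rz":0},{"dx":0,"dy":0,"dz":0.004,"rx":0,"ry":0,"rz":0}]' | egrep 'pos|contact'; done
```

```text
tool_pos: [0.5196, -0.427, 0.0622]
contact_force: [0.5, 0.9, -7.7]
tool_pos: [0.5195, -0.427, 0.059]
contact_force: [-0.8, 0.3, -7.7]
tool_pos: [0.5195, -0.4271, 0.0559]
contact_force: [0.1, -0.5, -8.5]
tool_pos: [0.5197, -0.4274, 0.0529]
contact_force: [-0.5, -1.0, -7.8]
tool_pos: [0.52, -0.4278, 0.0528]
contact_force: [-5.0, 2.1, 3.3]
```

Home at z_r 0.0528, against an expected 0.0527. Release it, rise, shut the fingers and go to the lever.

```bash

python3 -m inch '[{"dx":0,"dy":0,"dz":0,"rx":0,"ry":0,"rz":0},{"dx":0,"dy":0,"dz":0,"rx":0,"ry":0,"rz":0},{"dx":0,"dy":0,"dz":0,"rx":0,"ry":0,"rz":0},{"dx":0,"dy":0,"dz":0,"rx":0,"ry":0,"rz":0}]' 1 | egrep 'pos|cont|wid'
python3 -m inch '[{"dx":0,"dy":0,"dz":-0.02,"rx":0,"ry":0,"rz":0},{"dx":0,"dy":0,"dz":-0.06,"rx":0,"ry":0,"rz":0},{"dx":0,"dy":0,"dz":-0.11,"rx":0,"ry":0,"rz":0},{"dx":0,"dy":0,"dz":-0.15,"rx":0,"ry":0,"rz":0},{"dx":0,"dy":0,"dz":-0.15,"rx":0,"ry":0,"rz":0}]' >/dev/null
python3 -m inch '[{"dx":0,"dy":0,"dz":0,"rx":0,"ry":0,"rz":0},{"dx":0,"dy":0,"dz":0,"rx":0,"ry":0,"rz":0},{"dx":0,"dy":0,"dz":0,"rx":0,"ry":0,"rz":0},{"dx":0,"dy":0,"dz":0,"rx":0,"ry":0,"rz":0}]' -1
python3 - <<'E'
from h import *
w=optics.grab_frame("wrist");w=save("wrist","w8").copy()
x=np.array([.819,.574,0]);y=np.array([-.574,.819,0]);c=np.array([.5195,-.427,.03])
L=lambda a,b,z:tuple(int(k) for k in proj("wrist",c+x*a+y*b+[0,0,z]))
for sy in(-.09,-.03,.03,.09): cv2.line(w,L(-.0395,sy,.09),L(.0395,sy,.09),(255,0,255),1)
cv2.drawMarker(w,L(-.054,.027,.073),(0,255,255),0,12,2)
cv2.imwrite("pics/w8a.png",w[:,:,::-1])
tgt([.4508,-.4422,.13],np.radians(35))
E
```

```text
tool_pos: [0.5203, -0.4276, 0.0507]
contact_force: [1.2, -0.2, 0.8]
gripper_width: 1.0
time: 25.6
tool_pos: [0.5192, -0.4266, 0.1682]
tool_rot: [-0.001, 0.464, 0.886, 0.0]
contact_force: [0.7, -0.2, 0.7]
gripper_width: 0.333
grasp_force: 0.0
  rot opt 1 [-0.0002 -0.0012 -0.0032]
  rot opt -1 [-1.9000e-03  3.0000e-04  2.0912e+00]
row d [ 0.033  -0.0814  0.0955] r [-0.0002 -0.0012 -0.0032] dist 0.10382219861032344
```

View pics/w8a.png

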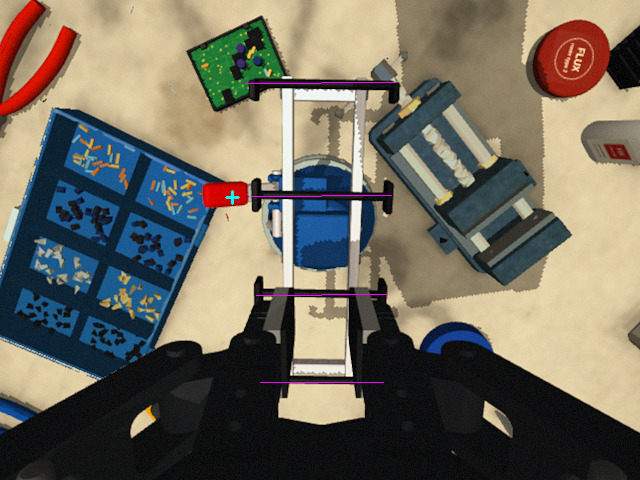

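The overlay fits the seated carrier to about 2 px; the pad is at (225,194). Moving over it.

```bash

python3 -m inch '[{"dx":0.017,"dy":-0.04,"dz":0,"rx":0,"ry":0,"rz":0},{"dx":0.033,"dy":-0.082,"dz":0,"rx":0,"ry":0,"rz":0},{"dx":0.033,"dy":-0.082,"dz":0.05,"rx":0,"ry":0,"rz":0},{"dx":0.033,"dy":-0.082,"dz":0.095,"rx":0,"ry":0,"rz":0},{"dx":0.033,"dy":-0.082,"dz":0.095,"rx":0,"ry":0,"rz":0}]' >/dev/null
for i in 1 2 3 4 5 6; do python3 -m inch '[{"dx":0,"dy":0,"dz":0.006,"rx":0,"ry":0,"rz":0},{"dx":0,"dy":0,"dz":0.006,"rx":0,"ry":0,"rz":0}]' | egrep 'pos|contact'; done
```

```text
tool_pos: [0.4517, -0.4436, 0.0908]
contact_force: [-0.1, 0.2, 0.6]
tool_pos: [0.4515, -0.4434, 0.0855]
contact_force: [-0.3, 0.1, -0.6]
tool_pos: [0.4508, -0.4427, 0.0792]
contact_force: [0.3, 0.8, -0.6]
tool_pos: [0.4505, -0.4425, 0.0739]
contact_force: [0.5, 0.7, -0.1]
tool_pos: [0.4507, -0.4432, 0.0697]
contact_force: [-1.0, 0.3, 0.4]
tool_pos: [0.4507, -0.4435, 0.0652]
contact_force: [-0.8, -0.7, 1.9]
```

```bash

for i in 1 2 3 4 5 ; do python3 -m inch '[{"dx":0,"dy":0,"dz":0.0055,"rx":0,"ry":0,"rz":0},{"dx":0,"dy":0,"dz":0.0055,"rx":0,"ry":0,"rz":0}]' | egrep 'pos|contact'; done
```

```text
tool_pos: [0.451, -0.4425, 0.0601]
contact_force: [-0.1, -0.4, 1.8]
tool_pos: [0.4508, -0.4424, 0.0555]
contact_force: [0.1, -1.0, 1.2]
tool_pos: [0.4507, -0.4425, 0.0512]
contact_force: [-0.7, 0.3, 0.7]
tool_pos: [0.4507, -0.4426, 0.0468]
contact_force: [0.2, 0.4, -0.8]
tool_pos: [0.4508, -0.4432, 0.0436]
contact_force: [-2.4, 1.8, 6.6]
```

```bash

for i in 1 2 ; do python3 -m inch '[{"dx":0,"dy":0,"dz":0.003,"rx":0,"ry":0,"rz":0},{"dx":0,"dy":0,"dz":0.003,"rx":0,"ry":0,"rz":0}]' | egrep 'pos|contact'; done
python3 -m inch '[{"dx":0,"dy":0,"dz":-0.05,"rx":0,"ry":0,"rz":0},{"dx":0,"dy":0,"dz":-0.11,"rx":0,"ry":0,"rz":0},{"dx":0,"dy":0,"dz":-0.17,"rx":0,"ry":0,"rz":0},{"dx":0,"dy":0,"dz":-0.22,"rx":0,"ry":0,"rz":0},{"dx":0,"dy":0,"dz":-0.22,"rx":0,"ry":0,"rz":0}]' >/dev/null
python3 -m inch '[{"dx":0.1,"dy":-0.05,"dz":0,"rx":0,"ry":0,"rz":0},{"dx":0.1,"dy":-0.05,"dz":0,"rx":0,"ry":0,"rz":0},{"dx":0.1,"dy":-0.05,"dz":0,"rx":0,"ry":0,"rz":0},{"dx":0.1,"dy":-0.05,"dz":0,"rx":0,"ry":0,"rz":0}]' 1
python3 - <<'E'
from h import *
optics.grab_frame("wrist");w=save("wrist","w9").copy();wboards(w);save("side","s9");s=cv2.imread("pics/s9.png")
wboards(s[:,:,::-1].copy(),"side")
x=np.array([.819,.574,0]);y=np.array([-.574,.819,0]);c=np.array([.5195,-.427,.03])
L=lambda a,b,z:tuple(int(k) for k in proj("wrist",c+x*a+y*b+[0,0,z]))
cv2.drawMarker(w,L(-.054,.027,.073),(0,255,255),0,10,1);cv2.drawMarker(w,L(-.066,.027,.0515),(255,0,255),0,10,1)
cv2.imwrite("pics/z9.png",np.hstack([cv2.resize(w[:,:,::-1],(400,300)),cv2.resize(s[200:380,180:420],(400,300))]))
E
```

```text
tool_pos: [0.4501, -0.4438, 0.0427]
contact_force: [-5.3, 1.6, 11.3]
tool_pos: [0.4493, -0.4444, 0.0416]
contact_force: [-11.7, 2.6, 17.3]
time: 29.7
tool_pos: [0.3719, -0.3993, 0.2132]
tool_rot: [-0.0, 0.464, 0.886, 0.0]
contact_force: [0.4, -0.6, -0.0]
gripper_width: 0.676
grasp_force: 0.0
board [ 400.7 -369.3] long ang 57.4 size [60.5 44.6] px [364. 189.]
board [ 304.3 -313. ] long ang 58.0 size [60.7 44.6] px [315.  78.]
board [ 406.7 -212.8] long ang 43.0 size [59.7 43.7] px [473.  48.]
board [ 401.2 -369.7] long ang 58.6 size [60.  44.8] px [262. 331.]
board [ 304.6 -313. ] long ang 59.7 size [60.8 44.8] px [187. 326.]
```

View pics/z9.png

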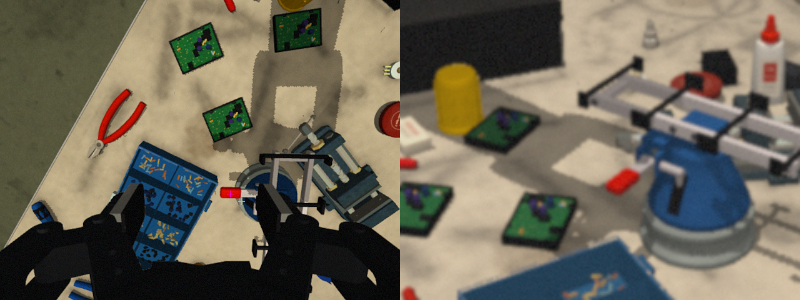

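The side view shows the lever pad right down and the bell seated. Next I'll measure the carrier's yaw after the press by fitting the rails numerically.

```bash
python3 -m inch '[{"dx":-0.05,"dy":0.05,"dz":0,"rx":0,"ry":0,"rz":0},{"dx":-0.1,"dy":0.1,"dz":0,"rx":0,"ry":0,"rz":0},{"dx":-0.13,"dy":0.13,"dz":-0.02,"rx":0,"ry":0,"rz":0},{"dx":-0.13,"dy":0.13,"dz":-0.02,"rx":0,"ry":0,"rz":0},{"dx":-0.13,"dy":0.13,"dz":-0.02,"rx":0,"ry":0,"rz":0}]' 1
cat > fit.py <<'E'
from h import *
from scipy.optimize import minimize
def fit(w):
    i=optics.camera_info("wrist");R=np.array(i["R"]);t=np.array(i["t"])
    hsv=cv2.cvtColor(w,cv2.COLOR_RGB2HSV)
    white=((hsv[...,1]<45)&(hsv[...,2]>120)).astype(np.float32);white=cv2.GaussianBlur(white,(0,0),1)
    ys=np.linspace(-.02,.092,90);ys=ys[(abs(abs(ys)-.03)>.006)&(ys<.086)]
    def sc(p):
        a=p[2];x=np.array([np.cos(a),np.sin(a)]);y=np.array([-np.sin(a),np.cos(a)]);s=0
        for xo,wt in((-.02,1),(.02,1),(-.0245,-.5),(-.0155,-.5),(.0245,-.5),(.0155,-.5)):
            P=np.column_stack([p[0]+xo*x[0]+ys*y[0],p[1]+xo*x[1]+ys*y[1],np.full(len(ys),.114)])@R.T+t
            u=np.column_stack([i["fx"]*P[:,0]/P[:,2]+i["cx"],i["fy"]*P[:,1]/P[:,2]+i["cy"]]).astype(np.float32)
            s+=wt*cv2.remap(white,u[:,:1],u[:,1:],1).mean()
        return -s
    g=[(sc((a,b,c)),a,b,c) for a in np.arange(.5125,.528,.0015) for b in np.arange(-.434,-.419,.0015) for c in np.radians(np.arange(25,46,1))]
    b=min(g);r=minimize(sc,b[1:],method="Nelder-Mead",options=dict(initial_simplex=np.array(b[1:])+np.array([[0,0,0],[.001,0,0],[0,.001,0],[0,0,.015]])))
    h=hsv;red=((h[...,0]<6)|(h[...,0]>174))&(h[...,1]>180)&(h[...,2]>120)
    n,l,st,ce=cv2.connectedComponentsWithStats(red.astype(np.uint8))
    for k in range(1,n):
        if st[k,4]>150:
            q=at_z("wrist",*ce[k],.0805);v=q[:2]-r.x[:2]
            if np.linalg.norm(v)<.1:
                a=r.x[2];print("pad in carrier",v@[np.cos(a),np.sin(a)],v@[-np.sin(a),np.cos(a)],"area",st[k,4])
    print("score",-r.fun,"c",r.x[:2].round(4),"yaw",np.degrees(r.x[2]).round(2));return r.x
E
python3 - <<'E'
from fit import *
optics.grab_frame("wrist");w=save("wrist","w10");fit(w);wboards(w)
tgt([.4010,-.3697,.08],np.radians(58))
E
```

```text
time: 30.35
tool_pos: [0.5187, -0.4264, 0.2297]
tool_rot: [-0.0, 0.463, 0.886, 0.0]
contact_force: [-0.6, 0.4, 0.3]
gripper_width: 1.005
grasp_force: 0.0
pad in carrier -0.06614964168129199 0.031616711985626086 area 581
score 1.8355437517166138 c [ 0.5209 -0.4301] yaw 34.02
board [ 700.7 -570.4] long ang 126.4 size [38.5 39.3] px [383. 398.]
board [ 399.4 -369. ] long ang 57.4 size [60.6 44.5] px [253.  74.]
  rot opt 1 [-1.000e-04 -7.000e-04 -2.708e-01]
  rot opt -1 [-1.0000e-03  1.0000e-04  1.8236e+00]
row d [ 0.1403 -0.0788  0.2343] r [-1.000e-04 -7.000e-04 -2.708e-01] dist 0.22739199550227537
```

```bash
python3 -m inch '[{"dx":0.05,"dy":-0.028,"dz":0,"rx":0,"ry":0,"rz":-0.09},{"dx":0.1,"dy":-0.056,"dz":0,"rx":0,"ry":0,"rz":-0.18},{"dx":0.14,"dy":-0.079,"dz":0.04,"rx":0,"ry":0,"rz":-0.271},{"dx":0.14,"dy":-0.079,"dz":0.1,"rx":0,"ry":0,"rz":-0.271},{"dx":0.14,"dy":-0.079,"dz":0.16,"rx":0,"ry":0,"rz":-0.271}]' 1 >/dev/null
python3 -m inch '[{"dx":0,"dy":0,"dz":0.03,"rx":0,"ry":0,"rz":0},{"dx":0,"dy":0,"dz":0.06,"rx":0,"ry":0,"rz":0},{"dx":0,"dy":0,"dz":0.06,"rx":0,"ry":0,"rz":0},{"dx":0,"dy":0,"dz":0.06,"rx":0,"ry":0,"rz":0}]'
python3 - <<'E'
from h import *
tgt([.4008,-.3695,-.005],np.radians(58))
optics.grab_frame("side");wboards(optics.grab_frame("side"),"side")
E
```

```text
time: 31.35
tool_pos: [0.4007, -0.3701, 0.0548]
tool_rot: [-0.0, 0.276, 0.961, 0.0]
contact_force: [0.1, -0.1, 0.4]
gripper_width: 1.004
grasp_force: 0.0
  rot opt 1 [ 0.     -0.0001 -0.0004]
  rot opt -1 [-2.000e-04 -0.000e+00  2.094e+00]
row d [0.0003 0.0006 0.1216] r [ 0.     -0.0001 -0.0004] dist 0.09727401662187916
board [ 400.9 -369.5] long ang 58.6 size [61.5 44. ] px [263. 332.]
board [ 304.9 -312.3] long ang 57.0 size [60.4 45.2] px [186. 324.]
```

```bash
python3 -m inch '[{"dx":0,"dy":0,"dz":0.04,"rx":0,"ry":0,"rz":0},{"dx":0,"dy":0,"dz":0.08,"rx":0,"ry":0,"rz":0},{"dx":0,"dy":0,"dz":0.11,"rx":0,"ry":0,"rz":0},{"dx":0,"dy":0,"dz":0.121,"rx":0,"ry":0,"rz":0},{"dx":0,"dy":0,"dz":0.121,"rx":0,"ry":0,"rz":0}]'
python3 -m inch '[{"dx":0,"dy":0,"dz":0,"rx":0,"ry":0,"rz":0},{"dx":0,"dy":0,"dz":0,"rx":0,"ry":0,"rz":0},{"dx":0,"dy":0,"dz":0,"rx":0,"ry":0,"rz":0},{"dx":0,"dy":0,"dz":0,"rx":0,"ry":0,"rz":0},{"dx":0,"dy":0,"dz":0,"rx":0,"ry":0,"rz":0}]' -1
```

```text
time: 31.95
tool_pos: [0.4015, -0.3703, -0.0421]
tool_rot: [-0.0, 0.276, 0.961, 0.0]
contact_force: [-0.4, 1.0, 0.2]
gripper_width: 1.001
grasp_force: 0.0
time: 32.45
tool_pos: [0.4031, -0.3721, -0.0395]
tool_rot: [0.002, 0.276, 0.961, -0.001]
contact_force: [-0.4, -0.2, 5.2]
gripper_width: 0.725
grasp_force: 65.9
```

```bash
python3 -m inch '[{"dx":0,"dy":0,"dz":-0.03,"rx":0,"ry":0,"rz":0},{"dx":0,"dy":0,"dz":-0.09,"rx":0,"ry":0,"rz":0},{"dx":0,"dy":0,"dz":-0.15,"rx":0,"ry":0,"rz":0},{"dx":0,"dy":0,"dz":-0.21,"rx":0,"ry":0,"rz":0},{"dx":0,"dy":0,"dz":-0.25,"rx":0,"ry":0,"rz":0}]'
python3 - <<'E'
from h import *
wboards(optics.grab_frame("side"),"side",.25)
tgt([.5523,-.4763,.20],np.radians(34))
E
```

```text
time: 32.95
tool_pos: [0.4025, -0.3713, 0.1628]
tool_rot: [0.003, 0.276, 0.961, -0.002]
contact_force: [1.0, -0.8, -0.8]
gripper_width: 0.727
grasp_force: 65.9
board [ 274.7 -666.9] long ang 59.7 size [30.6 22.9] px [188. 325.]
  rot opt 1 [-0.0011  0.0099  0.2795]
  rot opt -1 [-1.3600e-02 -1.5000e-03 -1.8148e+00]
row d [-0.2247 -0.011   0.0107] r [-0.0011  0.0099  0.2795] dist 0.18017010550726006
```

```bash
python3 -m inch '[{"dx":-0.05,"dy":-0.002,"dz":0,"rx":0,"ry":0,"rz":0.07},{"dx":-0.1,"dy":-0.005,"dz":0,"rx":0,"ry":0,"rz":0.14},{"dx":-0.15,"dy":-0.008,"dz":0,"rx":0,"ry":0,"rz":0.21},{"dx":-0.2,"dy":-0.011,"dz":0,"rx":0,"ry":0,"rz":0.28},{"dx":-0.225,"dy":-0.011,"dz":0,"rx":0,"ry":0,"rz":0.28}]' >/dev/null
python3 -m inch '[{"dx":0,"dy":0,"dz":0,"rx":0,"ry":0,"rz":0},{"dx":0,"dy":0,"dz":0,"rx":0,"ry":0,"rz":0},{"dx":0,"dy":0,"dz":0,"rx":0,"ry":0,"rz":0}]'
python3 - <<'E'
from h import *
tgt([.5523,-.4763,.130],np.radians(34))
E
```

```text
time: 33.8
tool_pos: [0.5486, -0.4723, 0.1576]
tool_rot: [-0.0, 0.47, 0.883, 0.0]
contact_force: [0.6, 0.0, -0.4]
gripper_width: 0.721
grasp_force: 65.9
  rot opt 1 [-0.0001 -0.0005 -0.0006]
  rot opt -1 [-7.0000e-04  2.0000e-04  2.0938e+00]
row d [-0.0068  0.001   0.0814] r [-0.0001 -0.0005 -0.0006] dist 0.06531565703629647
```

```bash
python3 -m inch '[{"dx":-0.0068,"dy":0.001,"dz":0.02,"rx":0,"ry":0,"rz":0},{"dx":-0.0068,"dy":0.001,"dz":0.05,"rx":0,"ry":0,"rz":0},{"dx":-0.0068,"dy":0.001,"dz":0.081,"rx":0,"ry":0,"rz":0},{"dx":-0.0068,"dy":0.001,"dz":0.081,"rx":0,"ry":0,"rz":0},{"dx":-0.0068,"dy":0.001,"dz":0.081,"rx":0,"ry":0,"rz":0}]' >/dev/null
python3 -m inch '[{"dx":0,"dy":0,"dz":0,"rx":0,"ry":0,"rz":0},{"dx":0,"dy":0,"dz":0,"rx":0,"ry":0,"rz":0}]'
python3 - <<'E'
from h import *
tgt([.5523,-.4763,.112],np.radians(34))
E
```

```text
time: 34.5
tool_pos: [0.5539, -0.4779, 0.0951]
tool_rot: [0.002, 0.47, 0.883, -0.001]
contact_force: [-0.9, -0.4, -0.8]
gripper_width: 0.724
grasp_force: 65.9
  rot opt 1 [ 0.0004  0.0023 -0.0006]
  rot opt -1 [ 3.6000e-03 -6.0000e-04  2.0938e+00]
row d [ 0.0029 -0.0006  0.0257] r [ 0.0004  0.0023 -0.0006] dist 0.02073404242734435
```

```bash
python3 -m inch '[{"dx":0.001,"dy":0,"dz":0.012,"rx":0,"ry":0,"rz":0},{"dx":0.001,"dy":0,"dz":0.012,"rx":0,"ry":0,"rz":0},{"dx":0.001,"dy":0,"dz":0.012,"rx":0,"ry":0,"rz":0}]' | egrep 'pos|contact'
for i in 1 2 3 4; do python3 -m inch '[{"dx":0,"dy":0,"dz":0.003,"rx":0,"ry":0,"rz":0},{"dx":0,"dy":0,"dz":0.003,"rx":0,"ry":0,"rz":0}]' | egrep 'pos|contact'; done
```

```text
tool_pos: [0.5523, -0.476, 0.0825]
contact_force: [0.3, -0.1, -0.9]
tool_pos: [0.5526, -0.4762, 0.0805]
contact_force: [0.1, 0.4, -1.4]
tool_pos: [0.5525, -0.4762, 0.078]
contact_force: [0.1, -0.3, -0.8]
tool_pos: [0.5528, -0.4765, 0.0759]
contact_force: [0.6, -1.4, -1.6]
tool_pos: [0.5529, -0.4766, 0.0745]
contact_force: [0.6, 0.7, 1.6]
```

```bash
python3 -m inch '[{"dx":0,"dy":0,"dz":0,"rx":0,"ry":0,"rz":0},{"dx":0,"dy":0,"dz":0,"rx":0,"ry":0,"rz":0},{"dx":0,"dy":0,"dz":0,"rx":0,"ry":0,"rz":0},{"dx":0,"dy":0,"dz":0,"rx":0,"ry":0,"rz":0}]' 1 | egrep 'pos|cont|wid'
python3 -m inch '[{"dx":0,"dy":0,"dz":-0.02,"rx":0,"ry":0,"rz":0},{"dx":0,"dy":0,"dz":-0.06,"rx":0,"ry":0,"rz":0},{"dx":0,"dy":0,"dz":-0.11,"rx":0,"ry":0,"rz":0},{"dx":0,"dy":0,"dz":-0.16,"rx":0,"ry":0,"rz":0},{"dx":0,"dy":0,"dz":-0.2,"rx":0,"ry":0,"rz":0}]' >/dev/null
python3 -m inch '[{"dx":0.06,"dy":0,"dz":0,"rx":0,"ry":0,"rz":0},{"dx":0.12,"dy":-0.06,"dz":0,"rx":0,"ry":0,"rz":0},{"dx":0.17,"dy":-0.12,"dz":0,"rx":0,"ry":0,"rz":0},{"dx":0.17,"dy":-0.17,"dz":0,"rx":0,"ry":0,"rz":0},{"dx":0.17,"dy":-0.17,"dz":0,"rx":0,"ry":0,"rz":0}]'
python3 - <<'E'
from h import *
optics.grab_frame("wrist");w=save("wrist","w11");wboards(w);print();wboards(w,"wrist",.123)
s=save("side","s11");print();wboards(s,"side",.009);wboards(s,"side",.123)
tgt([.305,-.3127,.1],np.radians(58))
E
```

```text
tool_pos: [0.5526, -0.4762, 0.0734]
contact_force: [-0.5, 0.2, -0.5]
gripper_width: 1.003
time: 37.0
tool_pos: [0.3609, -0.4401, 0.2355]
tool_rot: [0.001, 0.471, 0.882, -0.001]
contact_force: [0.3, -1.1, 0.1]
gripper_width: 0.997
grasp_force: 0.0
board [ 306.2 -311.9] long ang 57.4 size [60.6 44.6] px [350.  49.]
board [ 410.  -213.7] long ang 41.4 size [59.6 39.1] px [501.  35.]

board [ 311.7 -332.7] long ang 57.4 size [43.6 32.1] px [350.  49.]
board [ 386.4 -262. ] long ang 41.4 size [42.9 28.2] px [501.  35.]

board [ 304.9 -312.5] long ang 57.1 size [59.6 44.8] px [189. 325.]
board [ 643.8 -305.2] long ang 35.6 size [76.5 58.6] px [397. 278.]
board [ 290.7 -480.1] long ang 57.1 size [45.8 34.4] px [189. 325.]
board [ 551.  -474.5] long ang 35.6 size [58.7 45. ] px [397. 278.]
  rot opt 1 [ 1.00e-04  1.40e-03 -2.81e-01]
  rot opt -1 [ 1.9000e-03 -2.0000e-04  1.8134e+00]
row d [0.1735 0.0275 0.2152] r [ 1.00e-04  1.40e-03 -2.81e-01] dist 0.22225296447994874
```

```bash
python3 -m inch '[{"dx":0.05,"dy":0.01,"dz":0.02,"rx":0,"ry":0,"rz":-0.09},{"dx":0.1,"dy":0.02,"dz":0.05,"rx":0,"ry":0,"rz":-0.18},{"dx":0.15,"dy":0.027,"dz":0.08,"rx":0,"ry":0,"rz":-0.275},{"dx":0.174,"dy":0.027,"dz":0.13,"rx":0,"ry":0,"rz":-0.275},{"dx":0.174,"dy":0.027,"dz":0.19,"rx":0,"ry":0,"rz":-0.275}]' >/dev/null
python3 -m inch '[{"dx":0,"dy":0,"dz":0.03,"rx":0,"ry":0,"rz":0},{"dx":0,"dy":0,"dz":0.03,"rx":0,"ry":0,"rz":0},{"dx":0,"dy":0,"dz":0.03,"rx":0,"ry":0,"rz":0}]'
python3 - <<'E'
from h import *
tgt([.305,-.3125,-.005],np.radians(57.5))
optics.grab_frame("side");wboards(optics.grab_frame("side"),"side")
E
```

```text
time: 37.95
tool_pos: [0.3052, -0.3122, 0.0585]
tool_rot: [0.0, 0.279, 0.96, -0.0]
contact_force: [0.5, -0.1, 0.8]
gripper_width: 1.002
grasp_force: 0.0
  rot opt 1 [0.0001 0.0003 0.0018]
  rot opt -1 [-5.0000e-04  1.0000e-04 -2.0926e+00]
row d [ 1.000e-04 -5.000e-04  1.263e-01] r [0.0001 0.0003 0.0018] dist 0.10104433368834685
board [ 304.8 -312.1] long ang 58.1 size [60.1 43.8] px [187. 325.]
board [ 643.9 -304.9] long ang 34.0 size [78.7 58.2] px [396. 279.]
board [1052.9 2150.5] long ang 77.7 size [1575.7  318.9] px [246.  44.]
```

```bash
python3 -m inch '[{"dx":0,"dy":0,"dz":0.04,"rx":0,"ry":0,"rz":0},{"dx":0,"dy":0,"dz":0.08,"rx":0,"ry":0,"rz":0},{"dx":0,"dy":0,"dz":0.11,"rx":0,"ry":0,"rz":0},{"dx":0,"dy":0,"dz":0.123,"rx":0,"ry":0,"rz":0},{"dx":0,"dy":0,"dz":0.123,"rx":0,"ry":0,"rz":0}]'|egrep 'pos|cont'
python3 -m inch '[{"dx":0,"dy":0,"dz":0,"rx":0,"ry":0,"rz":0},{"dx":0,"dy":0,"dz":0,"rx":0,"ry":0,"rz":0},{"dx":0,"dy":0,"dz":0,"rx":0,"ry":0,"rz":0},{"dx":0,"dy":0,"dz":0,"rx":0,"ry":0,"rz":0},{"dx":0,"dy":0,"dz":0,"rx":0,"ry":0,"rz":0}]' -1
python3 -m inch '[{"dx":0,"dy":0,"dz":-0.03,"rx":0,"ry":0,"rz":0},{"dx":0,"dy":0,"dz":-0.09,"rx":0,"ry":0,"rz":0},{"dx":0,"dy":0,"dz":-0.15,"rx":0,"ry":0,"rz":0},{"dx":0,"dy":0,"dz":-0.21,"rx":0,"ry":0,"rz":0},{"dx":0,"dy":0,"dz":-0.25,"rx":0,"ry":0,"rz":0}]'
python3 - <<'E'
from h import *
tgt([.5188,-.4266,.20],np.radians(34))
E
```

```text
tool_pos: [0.3043, -0.3121, -0.0407]
contact_force: [-0.4, -0.5, 0.5]
time: 39.05
tool_pos: [0.3057, -0.3141, -0.038]
tool_rot: [0.002, 0.279, 0.96, -0.002]
contact_force: [-0.5, 1.3, 5.7]
gripper_width: 0.718
grasp_force: 65.3
time: 39.55
tool_pos: [0.3051, -0.3133, 0.1647]
tool_rot: [0.003, 0.279, 0.96, -0.002]
contact_force: [0.1, -1.2, -0.3]
gripper_width: 0.72
grasp_force: 66.0
  rot opt 1 [-0.001   0.005   0.2744]
  rot opt -1 [-6.90e-03 -1.40e-03 -1.82e+00]
row d [-0.3014  0.0237  0.0049] r [-0.001   0.005   0.2744] dist 0.24186119894309593
```

```bash
python3 -m inch '[{"dx":-0.05,"dy":0.004,"dz":0,"rx":0,"ry":0,"rz":0.07},{"dx":-0.1,"dy":0.008,"dz":0,"rx":0,"ry":0,"rz":0.14},{"dx":-0.16,"dy":0.012,"dz":0,"rx":0,"ry":0,"rz":0.21},{"dx":-0.22,"dy":0.017,"dz":0,"rx":0,"ry":0,"rz":0.274},{"dx":-0.28,"dy":0.022,"dz":0,"rx":0,"ry":0,"rz":0.274}]' >/dev/null
python3 -m inch '[{"dx":0,"dy":0,"dz":0,"rx":0,"ry":0,"rz":0},{"dx":0,"dy":0,"dz":0,"rx":0,"ry":0,"rz":0},{"dx":0,"dy":0,"dz":0,"rx":0,"ry":0,"rz":0},{"dx":0,"dy":0,"dz":0,"rx":0,"ry":0,"rz":0}]'
python3 - <<'E'
from h import *
tgt([.5188,-.4266,.130],np.radians(34))
E
```

```text
time: 40.45
tool_pos: [0.5019, -0.417, 0.1606]
tool_rot: [0.001, 0.469, 0.883, -0.0]
contact_force: [0.0, 0.4, -0.1]
gripper_width: 0.717
grasp_force: 65.9
  rot opt 1 [0.0001 0.0011 0.0001]
  rot opt -1 [-1.7000e-03  2.0000e-04 -2.0943e+00]
row d [-0.0216  0.0107  0.0851] r [0.0001 0.0011 0.0001] dist 0.07079508038211696
```

```bash
python3 -m inch '[{"dx":-0.0216,"dy":0.0107,"dz":0,"rx":0,"ry":0,"rz":0},{"dx":-0.0216,"dy":0.0107,"dz":0.02,"rx":0,"ry":0,"rz":0},{"dx":-0.0216,"dy":0.0107,"dz":0.05,"rx":0,"ry":0,"rz":0},{"dx":-0.0216,"dy":0.0107,"dz":0.082,"rx":0,"ry":0,"rz":0},{"dx":-0.0216,"dy":0.0107,"dz":0.082,"rx":0,"ry":0,"rz":0}]' >/dev/null
python3 -m inch '[{"dx":0,"dy":0,"dz":0,"rx":0,"ry":0,"rz":0},{"dx":0,"dy":0,"dz":0,"rx":0,"ry":0,"rz":0},{"dx":0,"dy":0,"dz":0,"rx":0,"ry":0,"rz":0},{"dx":0,"dy":0,"dz":0,"rx":0,"ry":0,"rz":0}]'
python3 - <<'E'
from h import *
tgt([.5188,-.4266,.1135],np.radians(34))
E
```

```text
time: 41.35
tool_pos: [0.52, -0.4273, 0.0953]
tool_rot: [0.001, 0.469, 0.883, -0.0]
contact_force: [0.3, -0.1, -2.0]
gripper_width: 0.718
grasp_force: 65.9
  rot opt 1 [0.0003 0.0017 0.0004]
  rot opt -1 [-2.700e-03  5.000e-04 -2.094e+00]
row d [ 0.0017 -0.0007  0.0241] r [0.0003 0.0017 0.0004] dist 0.019344896873413907
```

```bash
python3 -m inch '[{"dx":0.001,"dy":-0.0007,"dz":0.012,"rx":0,"ry":0,"rz":0},{"dx":0.001,"dy":-0.0007,"dz":0.012,"rx":0,"ry":0,"rz":0},{"dx":0.001,"dy":-0.0007,"dz":0.012,"rx":0,"ry":0,"rz":0}]' | egrep 'pos|contact'
for i in 1 2 3 4; do python3 -m inch '[{"dx":0,"dy":0,"dz":0.003,"rx":0,"ry":0,"rz":0},{"dx":0,"dy":0,"dz":0.003,"rx":0,"ry":0,"rz":0}]' | egrep 'pos|contact'; done
```

```text
tool_pos: [0.518, -0.4259, 0.0831]
contact_force: [0.1, -0.2, -1.2]
tool_pos: [0.5183, -0.4262, 0.0812]
contact_force: [-0.7, -0.0, -0.8]
tool_pos: [0.5183, -0.4262, 0.0788]
contact_force: [-0.2, -0.1, -1.4]
tool_pos: [0.5183, -0.4262, 0.0764]
contact_force: [-1.2, 0.2, -0.9]
tool_pos: [0.5187, -0.4266, 0.0761]
contact_force: [-1.9, 1.8, 5.4]
```

Contact at 0.076 as expected. Release, back off and check the result and the third board.

```bash
python3 -m inch '[{"dx":0,"dy":0,"dz":0,"rx":0,"ry":0,"rz":0},{"dx":0,"dy":0,"dz":0,"rx":0,"ry":0,"rz":0},{"dx":0,"dy":0,"dz":0,"rx":0,"ry":0,"rz":0},{"dx":0,"dy":0,"dz":0,"rx":0,"ry":0,"rz":0}]' 1 | egrep 'pos|cont|wid'
python3 -m inch '[{"dx":0,"dy":0,"dz":-0.02,"rx":0,"ry":0,"rz":0},{"dx":0,"dy":0,"dz":-0.06,"rx":0,"ry":0,"rz":0},{"dx":0,"dy":0,"dz":-0.11,"rx":0,"ry":0,"rz":0},{"dx":0,"dy":0,"dz":-0.16,"rx":0,"ry":0,"rz":0},{"dx":0,"dy":0,"dz":-0.19,"rx":0,"ry":0,"rz":0}]' >/dev/null
python3 -m inch '[{"dx":0.06,"dy":0,"dz":0,"rx":0,"ry":0,"rz":0},{"dx":0.12,"dy":-0.04,"dz":0,"rx":0,"ry":0,"rz":0},{"dx":0.16,"dy":-0.09,"dz":0,"rx":0,"ry":0,"rz":0},{"dx":0.16,"dy":-0.1,"dz":0,"rx":0,"ry":0,"rz":0},{"dx":0.16,"dy":-0.1,"dz":0,"rx":0,"ry":0,"rz":0}]'
python3 - <<'E'
from h import *
optics.grab_frame("wrist");w=save("wrist","w12");wboards(w)
s=save("side","s12");print();wboards(s,"side",.009);wboards(s,"side",.123)
tgt([.4067,-.213,.16],np.radians(43))
E
```

```text
tool_pos: [0.5184, -0.4263, 0.0742]
contact_force: [-0.6, -0.4, 0.5]
gripper_width: 1.003
time: 43.85
tool_pos: [0.3794, -0.3656, 0.228]
tool_rot: [0.001, 0.47, 0.883, -0.001]
contact_force: [0.7, 0.1, 0.8]
gripper_width: 1.0
grasp_force: 0.0
board [ 588.4 -470.7] long ang 34.0 size [84.4 60.9] px [431. 381.]
board [ 406.7 -212.5] long ang 42.4 size [60.1 43.6] px [437.  76.]

board [ 703.9 -545.4] long ang 51.4 size [48.  34.7] px [525. 353.]
board [ 622.6 -273.6] long ang 125.0 size [ 78.  134.9] px [383. 273.]
board [ 597.1 -659. ] long ang 51.4 size [36.9 26.7] px [525. 353.]
board [ 534.7 -450.2] long ang 125.0 size [ 59.9 103.7] px [383. 273.]
  rot opt 1 [ 0.0003  0.001  -0.1043]
  rot opt -1 [ 1.5000e-03 -5.0000e-04  1.9901e+00]
row d [0.1407 0.1328 0.1309] r [ 0.0003  0.001  -0.1043] dist 0.18685368294846008
```

```bash
python3 -m inch '[{"dx":0.035,"dy":0.033,"dz":0,"rx":0,"ry":0,"rz":-0.05},{"dx":0.07,"dy":0.066,"dz":0,"rx":0,"ry":0,"rz":-0.1},{"dx":0.105,"dy":0.099,"dz":0,"rx":0,"ry":0,"rz":-0.101},{"dx":0.141,"dy":0.133,"dz":0.03,"rx":0,"ry":0,"rz":-0.101},{"dx":0.141,"dy":0.133,"dz":0.09,"rx":0,"ry":0,"rz":-0.101}]' >/dev/null
python3 -m inch '[{"dx":0,"dy":0,"dz":0.04,"rx":0,"ry":0,"rz":0},{"dx":0,"dy":0,"dz":0.04,"rx":0,"ry":0,"rz":0},{"dx":0,"dy":0,"dz":0.04,"rx":0,"ry":0,"rz":0},{"dx":0,"dy":0,"dz":0.04,"rx":0,"ry":0,"rz":0}]'
python3 - <<'E'
from h import *
tgt([.4067,-.2127,-.002],np.radians(42.5))
w=save("wrist","w13");wboards(w)
for b in nets.boxes_of("wrist","cap_mid"):print(b)
E
```

```text
time: 44.9
tool_pos: [0.4074, -0.2133, 0.1252]
tool_rot: [0.002, 0.401, 0.916, -0.0]
contact_force: [0.7, -0.3, 0.4]
gripper_width: 1.001
grasp_force: 0.0
  rot opt 1 [0.0005 0.0026 0.0025]
  rot opt -1 [-4.1000e-03  8.0000e-04 -2.0918e+00]
row d [ 0.0019 -0.0003  0.2058] r [0.0005 0.0026 0.0025] dist 0.16466493329280438
board [ 406.5 -213. ] long ang 43.0 size [60.5 44. ] px [314. 224.]
{'bbox': [318.5, 155.8, 68.3, 73.2], 'confidence': 0.94}
```

View pics/w13.png

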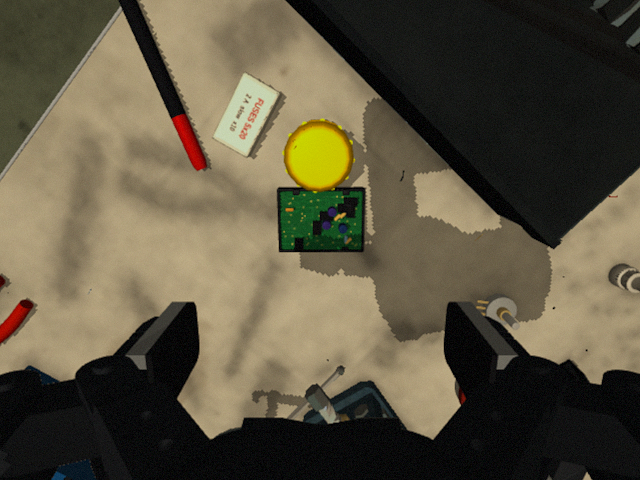

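The board sits square between the fingers at (321,220), with the cap upright just touching its edge at (319,156). I'll descend, grip, and lift straight up.

```bash
python3 -m inch '[{"dx":0.001,"dy":0,"dz":0.05,"rx":0,"ry":0,"rz":0},{"dx":0.001,"dy":0,"dz":0.1,"rx":0,"ry":0,"rz":0},{"dx":0.001,"dy":0,"dz":0.14,"rx":0,"ry":0,"rz":0},{"dx":0.001,"dy":0,"dz":0.17,"rx":0,"ry":0,"rz":0},{"dx":0.001,"dy":0,"dz":0.17,"rx":0,"ry":0,"rz":0}]'|egrep 'pos|cont'
python3 -m inch '[{"dx":0,"dy":0,"dz":0.018,"rx":0,"ry":0,"rz":0},{"dx":0,"dy":0,"dz":0.035,"rx":0,"ry":0,"rz":0},{"dx":0,"dy":0,"dz":0.035,"rx":0,"ry":0,"rz":0},{"dx":0,"dy":0,"dz":0.035,"rx":0,"ry":0,"rz":0}]'|egrep 'pos|cont'
python3 -m inch '[{"dx":0,"dy":0,"dz":0,"rx":0,"ry":0,"rz":0},{"dx":0,"dy":0,"dz":0,"rx":0,"ry":0,"rz":0},{"dx":0,"dy":0,"dz":0,"rx":0,"ry":0,"rz":0},{"dx":0,"dy":0,"dz":0,"rx":0,"ry":0,"rz":0},{"dx":0,"dy":0,"dz":0,"rx":0,"ry":0,"rz":0}]' -1
python3 -m inch '[{"dx":0,"dy":0,"dz":-0.01,"rx":0,"ry":0,"rz":0},{"dx":0,"dy":0,"dz":-0.03,"rx":0,"ry":0,"rz":0},{"dx":0,"dy":0,"dz":-0.08,"rx":0,"ry":0,"rz":0},{"dx":0,"dy":0,"dz":-0.14,"rx":0,"ry":0,"rz":0},{"dx":0,"dy":0,"dz":-0.2,"rx":0,"ry":0,"rz":0}]' >/dev/null
python3 -m inch '[{"dx":0,"dy":0,"dz":-0.05,"rx":0,"ry":0,"rz":0},{"dx":0,"dy":0,"dz":-0.05,"rx":0,"ry":0,"rz":0}]'
python3 - <<'E'
from h import *
tgt([.4853,-.3769,.20],np.radians(34))
optics.grab_frame("wrist")
for b in nets.boxes_of("wrist","cap_mid"):print(b)
print(proj("wrist",[.375,-.1845,.058]))
E
```

```text
tool_pos: [0.4031, -0.2102, -0.0159]
contact_force: [-0.5, -0.6, -0.5]
tool_pos: [0.4055, -0.2118, -0.0408]
contact_force: [-0.3, 0.5, 0.6]
time: 46.4
tool_pos: [0.4063, -0.2123, -0.0399]
tool_rot: [0.001, 0.401, 0.916, -0.0]
contact_force: [-0.4, 0.8, 5.7]
gripper_width: 0.724
grasp_force: 65.8
time: 47.1
tool_pos: [0.4085, -0.2139, 0.1666]
tool_rot: [0.007, 0.401, 0.916, -0.002]
contact_force: [-0.1, -0.3, -0.6]
gripper_width: 0.727
grasp_force: 66.2
  rot opt 1 [0.0023 0.009  0.1015]
  rot opt -1 [-0.0135  0.0035 -1.9929]
row d [-0.2147 -0.0676  0.0079] r [0.0023 0.009  0.1015] dist 0.18022093478930373
{'bbox': [317.8, 146.2, 59.4, 61.2], 'confidence': 0.61}
[315.65033277 168.09980637]
```

```bash
python3 -m inch '[{"dx":-0.05,"dy":-0.016,"dz":0,"rx":0,"ry":0,"rz":0.03},{"dx":-0.1,"dy":-0.032,"dz":0,"rx":0,"ry":0,"rz":0.06},{"dx":-0.15,"dy":-0.048,"dz":0,"rx":0,"ry":0,"rz":0.1},{"dx":-0.2,"dy":-0.062,"dz":0,"rx":0,"ry":0,"rz":0.1},{"dx":-0.213,"dy":-0.066,"dz":0,"rx":0,"ry":0,"rz":0.1}]' >/dev/null
python3 -m inch '[{"dx":0,"dy":0,"dz":0,"rx":0,"ry":0,"rz":0},{"dx":0,"dy":0,"dz":0,"rx":0,"ry":0,"rz":0},{"dx":0,"dy":0,"dz":0,"rx":0,"ry":0,"rz":0},{"dx":0,"dy":0,"dz":0,"rx":0,"ry":0,"rz":0}]'
python3 - <<'E'
from h import *
tgt([.4853,-.3769,.130],np.radians(34))
E
```

```text
time: 48.1
tool_pos: [0.4815, -0.3712, 0.1584]
tool_rot: [-0.0, 0.468, 0.884, 0.0]
contact_force: [0.6, 0.6, -0.7]
gripper_width: 0.723
grasp_force: 66.2
  rot opt 1 [ 0.     -0.0001  0.002 ]
  rot opt -1 [ 2.0000e-04  1.0000e-04 -2.0924e+00]
row d [-0.0085 -0.0001  0.0824] r [ 0.     -0.0001  0.002 ] dist 0.06630124931768593
```

```bash
python3 -m inch '[{"dx":-0.0075,"dy":0,"dz":0.02,"rx":0,"ry":0,"rz":0.002},{"dx":-0.0075,"dy":0,"dz":0.05,"rx":0,"ry":0,"rz":0.002},{"dx":-0.0075,"dy":0,"dz":0.08,"rx":0,"ry":0,"rz":0.002},{"dx":-0.0075,"dy":0,"dz":0.08,"rx":0,"ry":0,"rz":0.002},{"dx":-0.0075,"dy":0,"dz":0.08,"rx":0,"ry":0,"rz":0.002}]' >/dev/null
python3 -m inch '[{"dx":0,"dy":0,"dz":0,"rx":0,"ry":0,"rz":0},{"dx":0,"dy":0,"dz":0,"rx":0,"ry":0,"rz":0},{"dx":0,"dy":0,"dz":0,"rx":0,"ry":0,"rz":0},{"dx":0,"dy":0,"dz":0,"rx":0,"ry":0,"rz":0}]'
python3 - <<'E'
from h import *
tgt([.4853,-.3769,.1125],np.radians(34))
E
```

```text
time: 49.0
tool_pos: [0.4856, -0.3777, 0.0953]
tool_rot: [0.001, 0.47, 0.883, -0.0]
contact_force: [-0.3, 0.3, -0.7]
gripper_width: 0.719
grasp_force: 66.2
  rot opt 1 [ 0.0002  0.0009 -0.0006]
  rot opt -1 [ 1.5000e-03 -3.0000e-04  2.0938e+00]
row d [0.0011 0.0003 0.0254] r [ 0.0002  0.0009 -0.0006] dist 0.020301444710951605
```

```bash
python3 -m inch '[{"dx":0.0005,"dy":0,"dz":0.013,"rx":0,"ry":0,"rz":0},{"dx":0.0005,"dy":0,"dz":0.013,"rx":0,"ry":0,"rz":0},{"dx":0.0005,"dy":0,"dz":0.013,"rx":0,"ry":0,"rz":0}]' | egrep 'pos|contact'
for i in 1 2 3 4; do python3 -m inch '[{"dx":0,"dy":0,"dz":0.003,"rx":0,"ry":0,"rz":0},{"dx":0,"dy":0,"dz":0.003,"rx":0,"ry":0,"rz":0}]' | egrep 'pos|contact'; done
```

```text
tool_pos: [0.4844, -0.3766, 0.083]
contact_force: [-0.2, -0.2, -0.7]
tool_pos: [0.4848, -0.377, 0.0813]
contact_force: [0.3, 0.8, -1.2]
tool_pos: [0.4848, -0.377, 0.0789]
contact_force: [-0.1, 0.2, -1.1]
tool_pos: [0.4848, -0.3769, 0.0764]
contact_force: [-0.5, 0.0, -1.8]
tool_pos: [0.485, -0.3771, 0.0743]
contact_force: [0.1, 1.1, -0.5]
```

```bash
python3 -m inch '[{"dx":0,"dy":0,"dz":0.0015,"rx":0,"ry":0,"rz":0},{"dx":0,"dy":0,"dz":0.0015,"rx":0,"ry":0,"rz":0}]' | egrep 'pos|contact'
python3 -m inch '[{"dx":0,"dy":0,"dz":0,"rx":0,"ry":0,"rz":0},{"dx":0,"dy":0,"dz":0,"rx":0,"ry":0,"rz":0},{"dx":0,"dy":0,"dz":0,"rx":0,"ry":0,"rz":0},{"dx":0,"dy":0,"dz":0,"rx":0,"ry":0,"rz":0}]' 1 | egrep 'pos|cont|wid'
python3 -m inch '[{"dx":0,"dy":0,"dz":-0.02,"rx":0,"ry":0,"rz":0},{"dx":0,"dy":0,"dz":-0.06,"rx":0,"ry":0,"rz":0},{"dx":0,"dy":0,"dz":-0.11,"rx":0,"ry":0,"rz":0},{"dx":0,"dy":0,"dz":-0.16,"rx":0,"ry":0,"rz":0},{"dx":0,"dy":0,"dz":-0.2,"rx":0,"ry":0,"rz":0}]' >/dev/null
python3 -m inch '[{"dx":0.06,"dy":0,"dz":0,"rx":0,"ry":0,"rz":0},{"dx":0.1,"dy":-0.04,"dz":-0.03,"rx":0,"ry":0,"rz":0},{"dx":0.1,"dy":-0.08,"dz":-0.06,"rx":0,"ry":0,"rz":0},{"dx":0.1,"dy":-0.08,"dz":-0.06,"rx":0,"ry":0,"rz":0},{"dx":0.1,"dy":-0.08,"dz":-0.06,"rx":0,"ry":0,"rz":0}]'
python3 - <<'E'
from h import *
optics.grab_frame("side");s=save("side","s14");wboards(s,"side",.123)
optics.grab_frame("wrist");w=save("wrist","w14");wboards(w,"wrist",.123)
optics.grab_frame("side")
for n in("cap_mid","lever_pad","fuse_box","flux_tin","glue_bottle"):print(n,[(np.round(b["bbox"],1),round(b["confidence"],2)) for b in nets.boxes_of("side",n)])
E
```

```text
tool_pos: [0.4851, -0.3771, 0.0741]
contact_force: [-1.7, 2.2, 4.5]
tool_pos: [0.4849, -0.3771, 0.073]
contact_force: [-0.3, 0.5, -0.3]
gripper_width: 0.998
time: 51.7
tool_pos: [0.3873, -0.3469, 0.2832]
tool_rot: [0.002, 0.47, 0.882, -0.0]
contact_force: [-0.1, 0.7, 0.1]
gripper_width: 1.002
grasp_force: 0.0
board [ 519.1 -426.2] long ang 124.2 size [ 60.3 160.5] px [362. 267.]
board [ 517.8 -424.6] long ang 124.5 size [ 60.2 156.4] px [404. 374.]
cap_mid [(array([212. , 258.1,  27.8,  41.8]), 0.63), (array([363.8, 288.1, 152.7, 115.4]), 0.44)]
lever_pad [(array([326.4, 305.7,  47.5,  25.6]), 0.77)]
fuse_box [(array([184.1, 282.8,  29.1,  24.8]), 0.81), (array([356.3, 263.6,  56. ,  34.1]), 0.42)]
flux_tin [(array([185.7, 281.7,  32. ,  21.2]), 0.34)]
glue_bottle [(array([399.8, 236.4,  21.7,  47.5]), 0.61), (array([322.4, 251.8,  53.7,  33.8]), 0.25), (array([361.2, 286.5, 147.9, 106.6]), 0.22)]
```

```bash
python3 - <<'E'
from fit import *
x=np.array([.829,.559,0]);y=np.array([-.559,.829,0]);c=np.array([.5188,-.4266,.03])
for n,v in(("up",(-.054,.027,.073)),("down",(-.066,.027,.0515))):print(n,proj("side",c+x*v[0]+y*v[1]+[0,0,v[2]]))
s=cv2.imread("pics/s14.png");h=cv2.cvtColor(s,cv2.COLOR_BGR2HSV);r=(((h[...,0]<6)|(h[...,0]>174))&(h[...,1]>160)&(h[...,2]>100)).astype(np.uint8)
n,l,st,ce=cv2.connectedComponentsWithStats(r)
for k in range(1,n):
    if st[k,4]>40 and 290<ce[k][0]<360 and ce[k][1]>270:print(ce[k],st[k])
E
```

```text
up [317.81754532 287.27503592]
down [312.61158566 305.97033617]
[312.91666667 308.25      ] [304 301  19  15 180]
```

The lever reads right down, the cap is standing, all three boards are flat in their bays, and the robot is clear. Handing in.

```bash
python3 -c "
from plant import ticket;print(ticket.job_done())"
```

```text
the job is handed in; nothing more can be done
None
```

I handed the job in: the cap is off and standing on the bench, the carrier is home on the ball, its lever was pressed right down before any board was laid, and all three boards lie flat, one in each bay. One board was shifted about 3 cm on the bench around the time I set the cap down beside it (either the cap pushed it or it was knocked), and the judge's result was not shown.

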